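Wind the router lift up to the set-up bar

ROBOT

A 7-joint arm with a two-finger parallel gripper is mounted at the origin on the work surface. World frame = base frame: x ahead of the robot, y to its left, z up, the work surface at z = 0. Lengths are in m, angles in rad, forces in N, time in s.
With the tool pointing down it reaches from about 0.425 to 0.875 m from the base axis. Payload 8.4 kg.
Tool frame: the origin (TCP) lies on the centre line of the jaws, within the pads' length; the fingertips stand 25 mm ahead of it and the grasp point (between the pads) lies 6 mm ahead of it (ctrl.tips_ahead is the y of the fingertips in the tool frame, in m); y points along the fingers, x is the direction in which the jaws open and shut, and the axes are right-handed (so a half turn about y gives the same grasp; the last joint's range is limited). The gripper opens to 87 mm and grips with 3 to 60 N. Pads are 19 mm wide; open, the fingers measure 117 mm over their backs; the gripper's body (75 mm by 190 mm) begins 51 mm behind the grasp point.
Start: joints at [1.216, 0.333, 0.04, 1.465, -0.013, 1.343, -0.059], TCP at [0.164, -0.629, 0.248] pointing down, gripper open.
Joint ranges: [-2.58, 2.58], [-0.38, 2.09], [-1.3, 1.39], [0.25, 2.4], [-1.5, 4.64], [0.08, 2.09], [-2.65, 2.65]. Speed limits (rad/s): [2.22, 2.22, 2.79, 2.79, 3.14, 3.14, 3.14].

INTERFACE

Orientations are given as a rotation vector (axis times angle).
In Python, from plant import sensors, read_camera, get_calibration, hand_in, nets, ctrl gives the robot as it stands.
- The arm moves only by the tool step_arm, never from a script. Its argument "deltas" is a list that holds one entry, the list of rows, each a list of 6 numbers: the shift along the tool's x, y, z in mm, then the turn, a rotation vector about the tool's x, y, z in rad. A call has 1 to 10 rows; each row shifts and turns the pose as measured when the row begins, along the tool's axes as they then stand; what a row does not reach is not made up. A row lasts 1/12 s, in which the tool goes at most 41.7 mm and 7.16 degrees, less where a joint would pass 70% of its speed; a pose out of reach is approached as far as the arm can. A call with a gripper value outside its range is refused whole. "gripper" is the opening, from 0 (shut) to 1 (fully open), set as the call begins (left out, the last holds). The fingers move at their own pace and stop on an object; the grip force is fixed at half the most. Time passes only in rows, so rows that do not move let the fingers close. It gives the time, the measured TCP pose, the force and the opening at its end, in the units of the state.
- sensors.observe(): the state, without advancing time (a new reading comes with each control period).
- read_camera(name): name is "scene" or "top"; returns the picture (384x512x3 uint8, red, green, blue); there is no depth.
- get_calibration(name): a dict with "fx", "fy", "cx", "cy" (pixels), "R" (3x3) and "t" (3): a world point X has camera coordinates R X + t. Camera axes: x right, y down, z forward; pixel columns grow to the right and rows downward; lengths in m; the calibration is good to about 2 mm. A picture is of the moment at which its call begins. get_calibration takes no time and is no camera call.
- hand_in(): hands the job in, once; it reports no verdict.
Trained networks look in the newest picture that a camera, given by its name, has taken for a name from the list of things; names that differ only in an ending like _2 or _b are one class to them, and where a whole thing is asked for, a point or a joint stands for the part that bears it (a point fixed in the world has none). Each returns a list of dicts, best first, with "p" (0 to 1); they miss things now and then, are a little off and sometimes report something else, mostly with a low value. They report only what shows in the picture. A call takes as long as a camera call.
- nets.recognise(name, camera): "extent" ([left, top, right, bottom] in pixels, round what is visible of it).
- nets.outline_of(name, camera): "pixels" (384x512 bool, what is visible of it) and "extent" ([left, top, right, bottom] in pixels, round what is visible of it).
The state is a dict: "clock": time; "q": joint angles; "dq": joint speeds; "tau": joint torques, N m; "position": TCP position; "tool_rot": TCP orientation; "wrist_force": force on the tool from outside, world axes, zero at the start; "wrist_torque": the same for the moment, N m; "width": finger opening in m.
Only numpy, scipy, OpenCV 4.12 (cv2) and the standard library are available. Lean on these libraries where they do the work, as an engineer would, in place of code of your own. Each camera call takes 0.05 s, during which the arm holds its last target.

TASK

Take the crank out of the bit block, seat it gently and fully down on the square shaft in the router table's lift hole, and wind the cutter up (clockwise raises it) until its tip is level with the top of the brass set-up bar that lies right beside it. Then pull the crank off and stand it back, fully down, in its hole in the bit block, leaving the bars and everything else undisturbed and not forcing the crank or knocking the cutter.

Things in the scene. Friction and masses are not known exactly. Their poses are not given: they have to be found in the camera images.
- router_table: Router table top lying on the bench, a dark cast-iron slab with green sides, 360 (x) x 460 (y) x 50 mm high, with a bright aluminium lift plate let in flush. Origin: centre of its underside on the bench; z up, its top face is at 50 mm. Along its far (+x) side runs a fence 75 mm high, its face 112 mm in +x from the origin
- lift_hole (a point): Centre of the round lift hole in the plate, at the level of the top face: 36 mm wide, and 36 mm deep down to a round brass collar. In its middle stands the square end of the lifting screw's shaft. z up
- shaft_end (a point): Centre of the upper end of the screw's steel shaft, 12 mm square (2 mm chamfer), 8 mm below the table's top face. How far the square is turned is unknown, any angle: find it by feel. It turns stiffly (about 0.12 N m) and stays where left. One turn clockwise seen from above raises the cutter 6 mm; anticlockwise lowers it
- bit_tip (a point): Centre of the flat top end of the cutter (red, 17 mm diameter) that stands upright out of the plate; it rises with the screw, 26 mm above the plate at most
- throat (a point): Point on the cutter's axis at the level of the table's top face: the cutter's height is that of bit_tip above this point
- crank: Lift crank, loose, 0.22 to 0.34 kg, at the start upright with its tube in the bit block. Origin: centre of the lower end of its socket tube; z up along the tube, x along the arm. Tube 28 mm across, open below: a square socket 14 mm wide (sides along crank x and y), 36 mm deep. Fully seated on the shaft, the tube's end rests on the collar, 36 mm below the table's top face
- crank_arm (a point): Middle of the crank's flat steel arm, at crank x = 35 mm, 85 mm above the crank's origin. The arm is 22 mm wide (crank y) and 8 mm thick, from crank x = -11 to 81 mm, with the tube under one end and the knob on the other. With the crank seated its underside clears the router table (or the bit block, when parked) by 45 mm
- knob_mid (a point): Middle of the crank's red knob: 24 mm diameter, 40 mm high, upright, spinning freely on its own axis, 70 mm from the tube's axis (crank x = 70 mm, 113 mm above the crank's origin; its lower end is 4 mm above the arm)
- caddy: Bit block, a fixed beech block 200 (x) x 100 (y) x 55 mm high with cutters (up to 27 mm proud) in its +x half. Origin: centre of its underside; z up
- park_hole (a point): Centre of the crank's parking hole in the block, at the level of its top: round, 33 mm wide, 36 mm deep; the crank stands in it at any angle, its tube's end on the hole's floor
- bar8: Brass set-up bar, loose, 100 x 8 mm and 8 mm high, lying on the router table, either right beside the cutter (about 55 mm from its axis) or away in a corner of the table as a spare. Origin: centre of its underside; x along its length
- bar12: The other brass set-up bar, loose, 100 x 12 mm and 12 mm high, in the other of the two places. Origin: centre of its underside; x along its length
- spare_ring: Red plastic reducing ring, 68 mm diameter, 6 mm thick, lying on the router table; to be left alone. Origin: centre of its underside
- wrench: Dark steel collet wrench, 175 mm long, 6 mm thick, lying on the bench; to be left alone
- push_block: Yellow push block with a black handle, 200 x 80 x 74 mm, on the bench; to be left alone
- turned_leg: Turned wooden piece with beads, 160 mm tall, 52 mm diameter, standing on the bench; to be left alone

How it is judged:
On the way, in this order (a step that is already met when the one before it is completed fails the run):
1. the crank is seated fully down on the lift shaft, upright (horizontal distance between crank and lift_hole below 0.004 m and z of crank in the frame of lift_hole below -0.031 m and angle between crank's own z axis and vertical below 0.12 rad), for 0.2 s.
2. the cutter is wound up level with the bar beside it (within 1.5 mm) with the crank still on the shaft (horizontal distance between crank and lift_hole below 0.006 m and z of crank in the frame of lift_hole below -0.02 m and ((horizontal distance between bar8 and throat below 0.1 m and z of bit_tip in the frame of throat between 0.0065 and 0.0095 m) or (horizontal distance between bar12 and throat below 0.1 m and z of bit_tip in the frame of throat between 0.0105 and 0.0135 m))), for 0.2 s.
At the end, for the whole second after the job is handed in: The cutter's tip stands level with the top of the set-up bar lying beside it (8 or 12 mm above the plate), within 1.5 mm; the crank stands at rest, upright and fully down (within 6 mm) in its hole in the bit block (horizontal distance between crank and park_hole below 0.008 m and z of crank in the frame of park_hole below -0.03 m and angle between crank's own z axis and vertical below 0.15 rad and linear speed of crank below 0.02 m/s and ((horizontal distance between bar8 and throat below 0.1 m and z of bit_tip in the frame of throat between 0.0065 and 0.0095 m) or (horizontal distance between bar12 and throat below 0.1 m and z of bit_tip in the frame of throat between 0.0105 and 0.0135 m))); the robot touches nothing.
It fails at once if the crank, not yet home on the shaft, is forced against the router table, its shaft or its plate with more than 40 N (contact force between crank and router_table above 40 N and z of crank in the frame of lift_hole above -0.033 m).
It fails at once if the crank is strained on the shaft: the contact forces between it and the router table with its shaft pass 100 N in all (contact force between crank and router_table above 100 N).
It fails at once if the cutter is knocked with more than 5 N (contact force between bit and anything else above 5 N).
It fails at once if a set-up bar is shifted by more than 10 mm (distance of any of bar8, bar12 from where it was at the start of the episode above 0.01 m).
It fails at once if another thing on the bench is shifted by more than 20 mm (distance of any of spare_ring, wrench, push_block, turned_leg from where it was at the start of the episode above 0.02 m).
It also fails if it takes over 72 s, if anything falls off the work surface, if the arm or the gripper's body presses on something with over 40 N, if the wrist force passes 120 N, or if a joint passes its speed limit or range.

## Working session

There is one attempt and no reset: what is moved stays moved. The work goes in short steps, Python scripts to look and compute and a tool call to move; the robot and the scene stay as the last step left them, time stands still between calls to the robot, and variables do not carry over. Pictures are saved under pics/ and viewed, and the job is handed in when it is done.

Besides the shell and the picture viewer there is one more tool, called after ">>>" as a command line: name --argument value ..., lists and objects as JSON in quotes. step_arm: Moves the arm, as the interface text tells. Its arguments: {"type":"object","properties":{"deltas":{"type":"array","items":{"type":"array","items":{"type":"array","items":{"type":"number"}}}},"gripper":{"type":"number"}},"required":["deltas"]}

```bash
ls; mkdir -p pics; python3 - <<'E'
from plant import sensors, read_camera, get_calibration, nets, ctrl
import cv2,json
print(sensors.observe()); print(ctrl.tips_ahead)
for n in("scene","top"):
    im=read_camera(n); cv2.imwrite(f"pics/{n}0.png",im[:,:,::-1]); c=get_calibration(n); print(n,c)
E
```

```text
pics
{'clock': 0.0, 'q': array([ 1.21578531,  0.33391199,  0.03987583,  1.46624624, -0.0134337 ,
        1.34325684, -0.05850311]), 'dq': array([-3.36046363e-04,  1.02307761e-03,  4.74911167e-05,  7.48154586e-04,
        4.07164361e-04, -8.97111151e-05, -4.08584301e-04]), 'tau': array([ 6.88455420e-04, -6.56376314e+01,  1.33583050e+00, -4.03809106e+01,
       -5.96008636e-02,  4.48281714e-02,  1.94837380e-04]), 'position': array([ 0.16435264, -0.62846058,  0.24667078]), 'tool_rot': array([-1.3184825 ,  1.01966179, -1.01753525]), 'wrist_force': array([-0.39928427, -0.3386942 , -0.14041289]), 'wrist_torque': array([0.01817449, 0.0226499 , 0.01542427]), 'width': 0.08689299291823596}
0.025
scene {'fx': 348.2962457733261, 'fy': 348.2962457733261, 'cx': 251.94332486749522, 'cy': 192.58849225023826, 'R': array([[ 0.42228044,  0.90643213, -0.00774708],
       [ 0.75734792, -0.35749692, -0.54646141],
       [-0.49809974,  0.22489273, -0.83744845]]), 't': array([-0.27296126, -0.3873873 ,  1.57182693])}
top {'fx': 410.29845729257454, 'fy': 410.29845729257454, 'cx': 259.67775145596005, 'cy': 190.31259278890073, 'R': array([[ 0.02801242, -0.99957544, -0.00801582],
       [-0.99149156, -0.0267643 , -0.12738982],
       [ 0.1271212 ,  0.01151611, -0.99182034]]), 't': array([0.02066871, 0.58018464, 1.16769733])}
```

View pics/scene0.png

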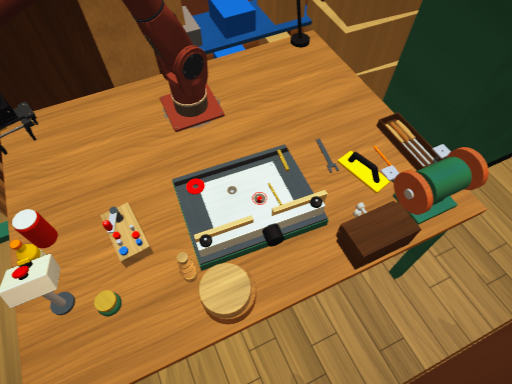

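View pics/top0.png

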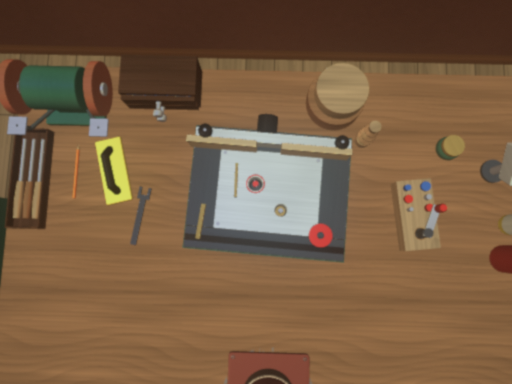

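```bash
cat > h.py <<'E'
import numpy as np, cv2
from plant import sensors, read_camera, get_calibration, hand_in, nets, ctrl
from scipy.spatial.transform import Rotation as Ro
def proj(n,X):
    c=get_calibration(n); p=c['R']@np.asarray(X)+c['t']; return np.array([c['fx']*p[0]/p[2]+c['cx'],c['fy']*p[1]/p[2]+c['cy']])
def back(n,uv,z):
    c=get_calibration(n); d=c['R'].T@np.array([(uv[0]-c['cx'])/c['fx'],(uv[1]-c['cy'])/c['fy'],1]); o=-c['R'].T@c['t']
    return o+d*(z-o[2])/d[2]
def tri(uvs):
    A=[];b=[]
    for n,uv in uvs.items():
        c=get_calibration(n); d=c['R'].T@np.array([(uv[0]-c['cx'])/c['fx'],(uv[1]-c['cy'])/c['fy'],1]); d/=np.linalg.norm(d);o=-c['R'].T@c['t']
        P=np.eye(3)-np.outer(d,d);A.append(P);b.append(P@o)
    return np.linalg.lstsq(np.vstack(A),np.hstack(b),rcond=None)[0]
def crop(n,l,t,r,b,k,name,im=None):
    im=read_camera(n) if im is None else im
    cv2.imwrite(f"pics/{name}.png",cv2.resize(im[t:b,l:r,::-1],None,fx=k,fy=k,interpolation=cv2.INTER_CUBIC)); return im
def st():
    s=sensors.observe(); R=Ro.from_rotvec(s['tool_rot']).as_matrix()
    print('t',round(s['clock'],2),'pos',s['position'].round(4),'F',s['wrist_force'].round(1),'T',s['wrist_torque'].round(2),'w',round(s['width'],4)); print(R.round(3)); return s,R
E
python3 - <<'E'
from h import *
a=crop("top",180,120,360,260,4.4,"t_table"); crop("top",380,165,460,255,6.5,"t_cad",a)
b=crop("scene",165,140,335,270,4.6,"s_table"); crop("scene",90,195,160,270,7,"s_cad",b)
for n in ["router_table","lift_hole","shaft_end","bit_tip","throat","crank","crank_arm","knob_mid","caddy","park_hole","bar8","bar12","spare_ring"]:
  for c in("top","scene"):
    try:
        for r in nets.recognise(n,c)[:2]: print(n,c,np.round(r['extent'],1),round(r['p'],2))
    except Exception as e: print(n,c,e)
print(sensors.observe()['clock'])
E
```

```text
router_table top [183.4 112.1 352.8 261.7] 0.9
router_table scene [170.3 145.9 329.6 271.9] 0.6
lift_hole top [182.2 115.9 350.  264.6] 0.68
lift_hole top [ 95.7 137.8 131.2 205.4] 0.5
lift_hole scene [169.  145.4 328.1 270.4] 0.74
shaft_end top [181.3 114.8 354.7 263.5] 0.92
shaft_end scene [170.6 146.1 330.2 269.1] 0.62
throat top [179.2 114.  354.9 262. ] 0.84
throat scene [174.8 145.9 327.4 268.7] 0.95
crank scene [102.8 208.  125.  233.6] 0.62
crank scene [100.3 202.8 153.1 268.1] 0.37
crank_arm top [413.4 203.8 446.4 237.7] 0.92
crank_arm top [435.4 204.4 445.7 215.3] 0.47
crank_arm scene [103.7 205.7 124.8 232.6] 0.7
caddy top [391.  181.1 439.2 250.2] 0.95
caddy top [131.1 186.  149.3 244.5] 0.74
caddy scene [100.2 200.5 151.1 264. ] 0.77
park_hole top [390.5 178.9 437.8 250.7] 0.83
park_hole scene [102.3 205.1 153.1 267.4] 0.56
bar8 top [234.9 163.8 236.4 199.6] 0.58
bar8 top [192.3 205.7 204.7 235.7] 0.57
bar8 scene [274.8 151.  290.1 171. ] 0.67
bar8 scene [264.9 187.2 268.1 190. ] 0.49
bar12 top [234.9 163.8 236.4 199.6] 0.58
bar12 top [192.3 205.7 204.7 235.7] 0.57
bar12 scene [274.8 151.  290.1 171. ] 0.67
bar12 scene [264.9 187.2 268.1 190. ] 0.49
spare_ring top [307.6 226.  332.6 248.7] 0.64
spare_ring scene [186.3 180.7 201.4 195.2] 0.64
1.5
```

View pics/t_table.png

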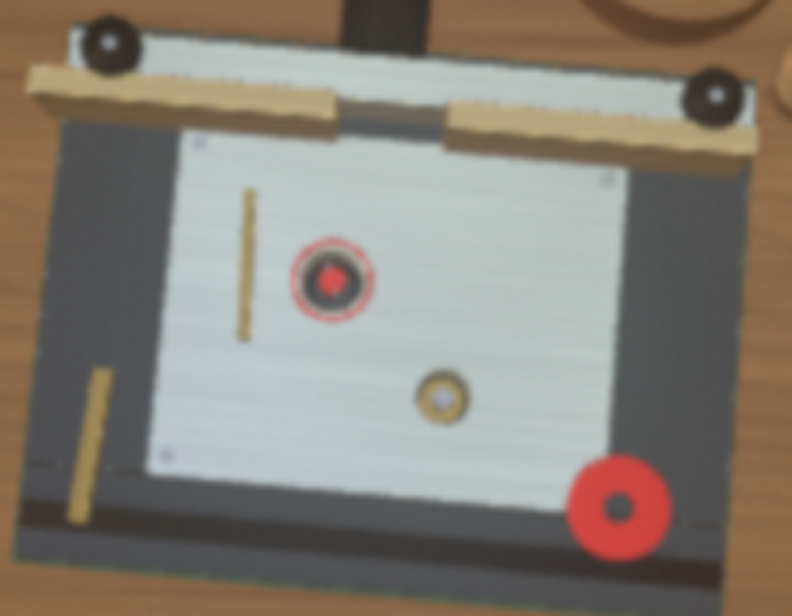

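View pics/t_cad.png

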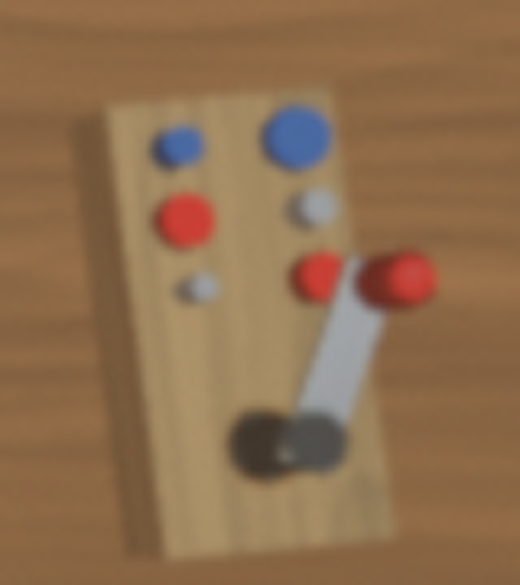

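View pics/s_table.png

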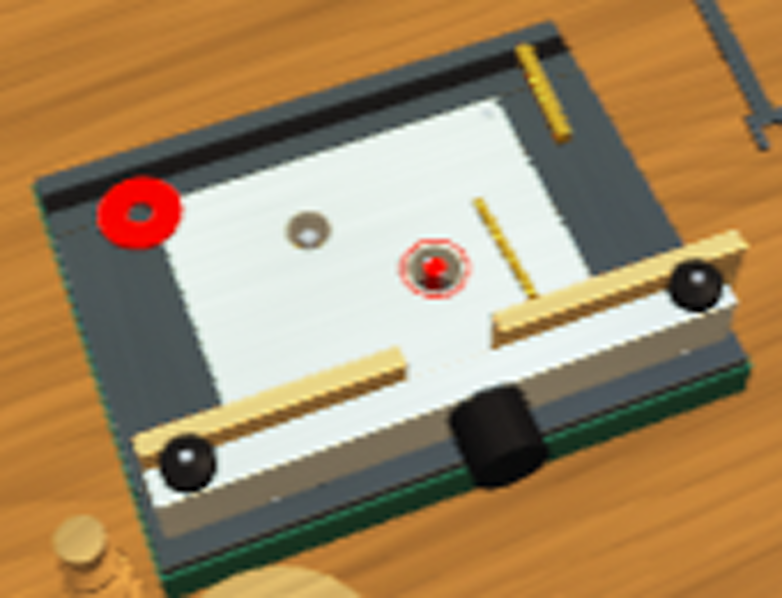

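View pics/s_cad.png

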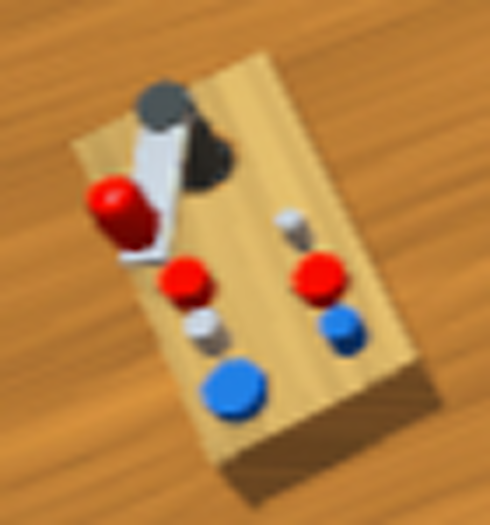

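```bash
python3 - <<'E'
from h import *
T=lambda u,v:(180+u/4.4-.5+.5/4.4*0,120+v/4.4-.5); S=lambda u,v:(165+u/4.6-.5,140+v/4.6-.5)
C=lambda u,v:(380+u/6.5-.5,165+v/6.5-.5); D=lambda u,v:(90+u/7-.5,195+v/7-.5)
for nm,a,b in [("hole",T(442,398),S(308,230)),("ring",T(333,280),S(435,268)),("bar1",T(248,265),S(505,248)),("hub",C(317,441),D(165,106)),("knobtop",C(411,277),D(117,193))]:
    print(nm,tri({'top':a,'scene':b}).round(4),back('top',a,.05).round(4),back('scene',b,.05).round(4))
for z in(.104,.11,.12):print(back('top',C(317,441),z).round(4),back('scene',D(165,106),z).round(4))
print('caddy corners top z=.055')
for p in[(107,104),(330,90),(395,540),(165,560)]:print(back('top',C(*p),.055).round(4))
for p in[(72,145),(265,52),(415,358),(215,465)]:print(back('scene',D(*p),.055).round(4))
print('table corners')
for p in[(60,118),(15,558),(722,590)]:print(back('top',T(*p),.05).round(4))
# bar yellow area
for n in('top','scene'):
  im=read_camera(n); cv2.imwrite(f'pics/raw_{n}.png',im[:,:,::-1])
  hsv=cv2.cvtColor(im,cv2.COLOR_RGB2HSV)
  if n=='top': print(im[182,228:244].tolist()); print(im[222,192:210].tolist())
E
```

```text
hole [ 0.5221 -0.0236  0.0507] [ 0.5222 -0.0236  0.05  ] [ 0.5217 -0.0235  0.05  ]
ring [0.5981 0.0505 0.0532] [0.5985 0.0501 0.05  ] [0.5964 0.0518 0.05  ]
bar1 [0.6063 0.1068 0.0559] [0.607  0.1068 0.05  ] [0.6031 0.1093 0.05  ]
hub [ 0.4676 -0.4226  0.1127] [ 0.4697 -0.4486  0.05  ] [ 0.4223 -0.4328  0.05  ]
knobtop [ 0.5332 -0.4448  0.1544] [ 0.5432 -0.4918  0.05  ] [ 0.4616 -0.4653  0.05  ]
[ 0.4677 -0.4271  0.104 ] [ 0.4618 -0.4232  0.104 ]
[ 0.4675 -0.4247  0.11  ] [ 0.4662 -0.4221  0.11  ]
[ 0.4671 -0.4207  0.12  ] [ 0.4735 -0.4203  0.12  ]
caddy corners top z=.055
[ 0.6164 -0.3571  0.055 ]
[ 0.6253 -0.4561  0.055 ]
[ 0.4275 -0.4794  0.055 ]
[ 0.416  -0.3794  0.055 ]
[ 0.4286 -0.4786  0.055 ]
[ 0.416  -0.3789  0.055 ]
[ 0.6124 -0.3564  0.055 ]
[ 0.6252 -0.4538  0.055 ]
table corners
[0.7032 0.2363 0.05  ]
[0.4104 0.2514 0.05  ]
[ 0.4028 -0.2072  0.05  ]
[[191, 201, 203], [191, 201, 203], [191, 201, 204], [191, 202, 204], [192, 202, 204], [190, 197, 195], [179, 177, 160], [166, 153, 117], [163, 147, 111], [170, 165, 151], [185, 192, 189], [193, 203, 204], [193, 204, 205], [193, 204, 205], [194, 205, 205], [193, 204, 204]]
[[79, 80, 83], [79, 80, 83], [77, 78, 82], [78, 79, 82], [80, 81, 82], [100, 94, 82], [136, 120, 83], [153, 132, 85], [156, 135, 86], [148, 129, 83], [118, 102, 73], [90, 84, 78], [81, 81, 84], [80, 82, 86], [79, 81, 85], [79, 82, 85], [80, 82, 85], [80, 83, 86]]
```

```bash
python3 - <<'E'
from h import *
s,R=st(); print(s['q'].round(3)); print('yaw x',np.degrees(np.arctan2(R[1,0],R[0,0])))
E
```

```text
t 1.6 pos [ 0.1645 -0.6288  0.2475] F [-0.1  0.5  0. ] T [ 0.02 -0.03 -0.  ] w 0.0872
[[ 0.253 -0.     0.967]
 [-0.967  0.     0.253]
 [-0.    -1.     0.   ]]
[ 1.216  0.333  0.04   1.465 -0.013  1.343 -0.058]
yaw x -75.3440675581227
```

>>> step_arm --deltas '[[[0,0,0,0,0.12,0],[0,0,0,0,0.12,0]]]' --gripper 0.55

```text
clock: 1.77
position: [0.1643, -0.6288, 0.2475]
tool_rot: [-1.215, 1.2, -1.2]
wrist_force: [-0.4, -0.2, 0.2]
width: 0.0801
```

```bash
python3 - <<'E'
from h import *
s,R=st(); print(s['q'].round(3)); print('yaw x',np.degrees(np.arctan2(R[1,0],R[0,0])))
E
```

```text
t 1.77 pos [ 0.1643 -0.6288  0.2475] F [-0.4 -0.2  0.2] T [ 0.03  0.   -0.02] w 0.0801
[[ 0.013  0.     1.   ]
 [-1.     0.     0.013]
 [-0.    -1.     0.   ]]
[ 1.19   0.333  0.074  1.467 -0.025  1.343 -0.293]
yaw x -89.26975248963542
```

>>> step_arm --deltas '[[[-20,0,30.5,0,0,0],[-20,0,30.5,0,0,0],[-20,0,30.5,0,0,0],[-20,0,30.5,0,0,0],[-20,0,30.5,0,0,0],[-20,0,30.5,0,0,0],[-20,0,30.5,0,0,0],[-20,0,30.5,0,0,0],[-20,0,30.5,0,0,0],[-20,0,30.5,0,0,0]]]'

```text
clock: 2.6
position: [0.4708, -0.4282, 0.2468]
tool_rot: [-1.208, 1.222, -1.224]
wrist_force: [0.0, 0.1, -0.0]
width: 0.0479
```

>>> step_arm --deltas '[[[0,0,0,0,-0.122,0],[0,0,0,0,-0.122,0],[0,0,0,0,-0.122,0],[0,0,0,0,-0.122,0],[0,0,0,0,-0.122,0],[0,0,0,0,-0.122,0],[0,0,0,0,-0.122,0],[0,0,0,0,-0.122,0],[0,0,0,0,-0.122,0],[0,0,0,0,-0.122,0]]]'

```text
clock: 3.43
position: [0.4833, -0.4162, 0.2463]
tool_rot: [-1.555, 0.262, -0.263]
wrist_force: [0.3, -0.6, 0.1]
width: 0.0478
```

>>> step_arm --deltas '[[[0,0,0,0,-0.122,0],[0,0,0,0,-0.122,0],[0,0,0,0,-0.122,0],[0,0,0,0,-0.122,0],[0,0,0,0,-0.122,0],[0,0,0,0,-0.122,0],[0,0,0,0,-0.122,0],[0,0,0,0,-0.122,0],[0,0,0,0,-0.122,0],[0,0,0,0,-0.122,0]]]'

```text
clock: 4.27
position: [0.4829, -0.4167, 0.2464]
tool_rot: [-1.451, -0.714, 0.714]
wrist_force: [-0.8, -0.1, -0.4]
width: 0.0478
```

```bash
cat >> h.py <<'E'
def goal(x,y,z,yaw=None):
    s,R=st(); d=np.array([x,y,z])-s['position']; y0=np.degrees(np.arctan2(R[1,0],R[0,0]))
    print('q',s['q'].round(2),'yaw',round(y0,1),'tool mm',(R.T@d*1000).round(1), '' if yaw is None else ('turn_y(+cw) rad',np.radians(y0-yaw).round(3)))
E
python3 - <<'E'
from h import *
goal(.4676,-.4226,.2,71.3)
E
```

```text
t 4.27 pos [ 0.4829 -0.4167  0.2464] F [-0.8 -0.1 -0.4] T [ 0.03 -0.2   0.05] w 0.0478
[[ 0.61   0.    -0.793]
 [ 0.793 -0.001  0.61 ]
 [-0.001 -1.    -0.001]]
q [ 1.    0.35 -0.47  1.48  0.16  1.35  1.44] yaw 52.4 tool mm [-13.9  46.4   8.6] ('turn_y(+cw) rad', np.float64(-0.329))
```

>>> step_arm --deltas '[[[-14,0,8.6,0,-0.11,0],[0,0,0,0,-0.11,0],[0,0,0,0,-0.11,0],[0,0,0,0,0,0]]]'

```text
clock: 4.6
position: [0.4668, -0.4231, 0.2464]
tool_rot: [-1.338, -0.984, 0.984]
wrist_force: [-0.5, 0.6, 0.2]
width: 0.0478
```

```bash
python3 - <<'E'
from h import *
goal(.4676,-.4226,.2,71.3)
a=crop("top",380,165,460,255,6.5,"t_cad2"); b=crop("scene",90,180,160,270,6.5,"s_cad2")
E
```

```text
t 4.6 pos [ 0.4668 -0.4231  0.2464] F [-0.5  0.6  0.2] T [ 0.07 -0.19 -0.05] w 0.0478
[[ 0.298  0.    -0.955]
 [ 0.955 -0.001  0.298]
 [-0.001 -1.    -0.001]]
q [ 1.07  0.34 -0.51  1.5   0.17  1.35  1.81] yaw 72.7 tool mm [ 0.7 46.4 -0.6] ('turn_y(+cw) rad', np.float64(0.024))
```

View pics/t_cad2.png

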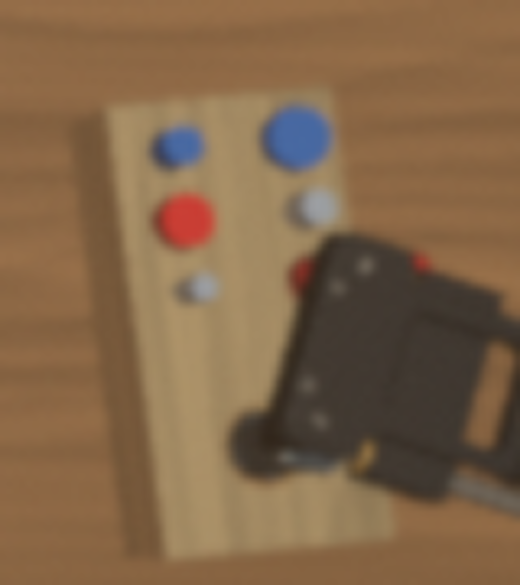

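View pics/s_cad2.png

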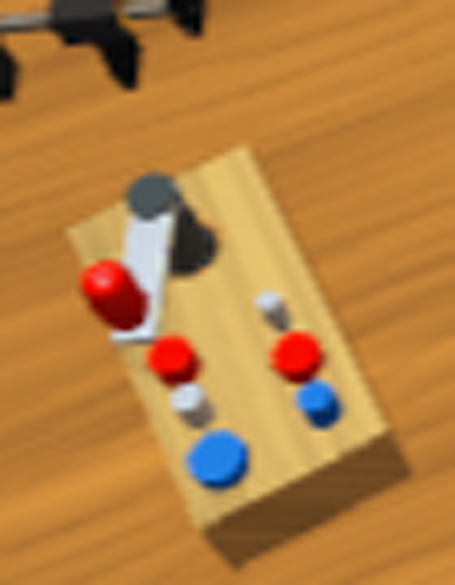

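>>> step_arm --deltas '[[[0.7,20,-0.6,0,0.024,0],[0,20,0,0,0,0],[0,20,0,0,0,0],[0,20,0,0,0,0],[0,0,0,0,0,0]]]'

```text
clock: 5.12
position: [0.4701, -0.4224, 0.1657]
tool_rot: [-1.363, -0.945, 0.942]
wrist_force: [-0.7, 0.9, -1.2]
width: 0.0479
```

```bash
python3 - <<'E'
from h import *
goal(.4676,-.4226,.112,71.3)
b=crop("scene",90,180,160,270,6.5,"s_cad3")
E
```

```text
t 5.12 pos [ 0.4701 -0.4224  0.1657] F [-0.7  0.9 -1.2] T [ 0.11 -0.06  0.03] w 0.0479
[[ 0.349  0.005 -0.937]
 [ 0.937 -0.004  0.349]
 [-0.002 -1.    -0.006]]
q [ 1.05  0.39 -0.5   1.6   0.2   1.2   1.73] yaw 69.6 tool mm [-0.9 53.7  2.6] ('turn_y(+cw) rad', np.float64(-0.03))
```

View pics/s_cad3.png

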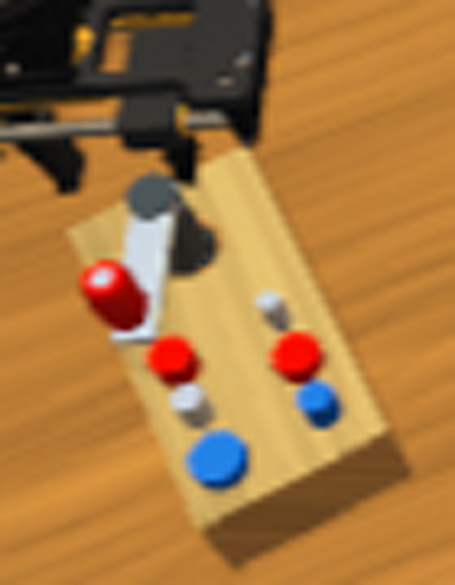

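>>> step_arm --deltas '[[[-1,14,2.6,0,-0.03,0],[0,14,0,0,0,0],[0,14,0,0,0,0],[0,6,0,0,0,0],[0,0,0,0,0,0]]]'

```text
clock: 5.58
position: [0.4713, -0.4244, 0.1225]
tool_rot: [-1.363, -0.965, 0.959]
wrist_force: [0.0, 1.1, -0.1]
width: 0.0481
```

```bash
python3 - <<'E'
from h import *
goal(.4676,-.4226,.112,71.3)
b=crop("scene",90,180,160,270,6.5,"s_cad4")
E
```

```text
t 5.58 pos [ 0.4713 -0.4244  0.1225] F [ 0.   1.1 -0.1] T [ 0.11 -0.11  0.01] w 0.0481
[[ 0.328  0.011 -0.945]
 [ 0.945 -0.009  0.327]
 [-0.005 -1.    -0.014]]
q [ 1.05  0.43 -0.49  1.64  0.22  1.11  1.73] yaw 70.9 tool mm [ 0.5 10.4  4.3] ('turn_y(+cw) rad', np.float64(-0.007))
```

View pics/s_cad4.png

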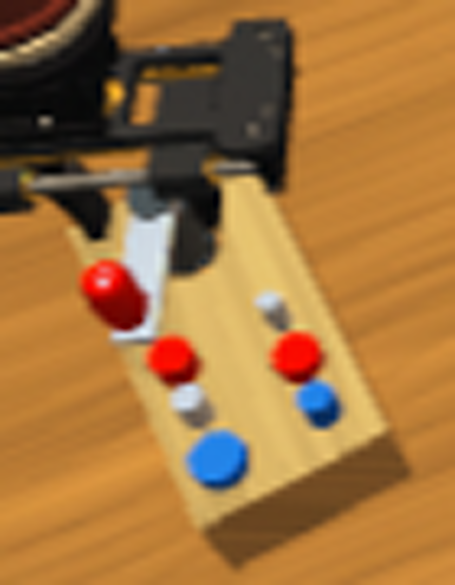

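```bash
cat >> h.py <<'E'
def goal(x,y,z,yaw=None):
    s,R=st(); d=np.array([x,y,z])-s['position']; y0=np.degrees(np.arctan2(R[1,0],R[0,0]))
    if yaw is None: yaw=y0
    a=np.radians(yaw); X=np.array([np.cos(a),np.sin(a),0]); Y=np.array([0,0,-1.]); Rd=np.column_stack([X,Y,np.cross(X,Y)])
    rv=Ro.from_matrix(R.T@Rd).as_rotvec()
    print('q',s['q'].round(2),'yaw',round(y0,1),'tool mm',(R.T@d*1000).round(1),'rot',rv.round(3))
E
```

>>> step_arm --deltas '[[[0.5,6,4.3,0.013,-0.007,-0.005],[0,5,0,0,0,0],[0,0,0,0,0,0]]]'

```text
clock: 5.88
position: [0.4682, -0.4229, 0.1127]
tool_rot: [-1.348, -0.966, 0.965]
wrist_force: [0.9, -0.0, -0.5]
width: 0.0477
```

```bash
python3 - <<'E'
from h import *
goal(.4676,-.4226,.112,71.3)
E
```

```text
t 5.88 pos [ 0.4682 -0.4229  0.1127] F [ 0.9 -0.  -0.5] T [ 0.06 -0.14  0.02] w 0.0477
[[ 0.321  0.001 -0.947]
 [ 0.947 -0.001  0.321]
 [-0.001 -1.    -0.001]]
q [ 1.05  0.44 -0.49  1.65  0.23  1.11  1.74] yaw 71.3 tool mm [0.1 0.7 0.6] rot [ 0.001 -0.    -0.001]
```

Close on the tube.

>>> step_arm --deltas '[[[0,0,0,0,0,0],[0,0,0,0,0,0],[0,0,0,0,0,0],[0,0,0,0,0,0],[0,0,0,0,0,0]]]' --gripper 0.1

```text
clock: 6.3
position: [0.4686, -0.4233, 0.1136]
tool_rot: [-1.349, -0.966, 0.965]
wrist_force: [-0.2, -0.0, -1.5]
width: 0.0242
```

```bash
python3 - <<'E'
from h import *
goal(.4676,-.4226,.112,71.3)
b=crop("scene",90,180,160,270,6.5,"s_cad5")
E
```

```text
t 6.3 pos [ 0.4686 -0.4233  0.1136] F [-0.2 -0.  -1.5] T [ 0.04 -0.21  0.  ] w 0.0242
[[ 0.321  0.002 -0.947]
 [ 0.947 -0.002  0.321]
 [-0.001 -1.    -0.003]]
q [ 1.05  0.44 -0.49  1.65  0.23  1.11  1.74] yaw 71.2 tool mm [0.4 1.6 1.2] rot [ 0.003 -0.001 -0.001]
```

View pics/s_cad5.png

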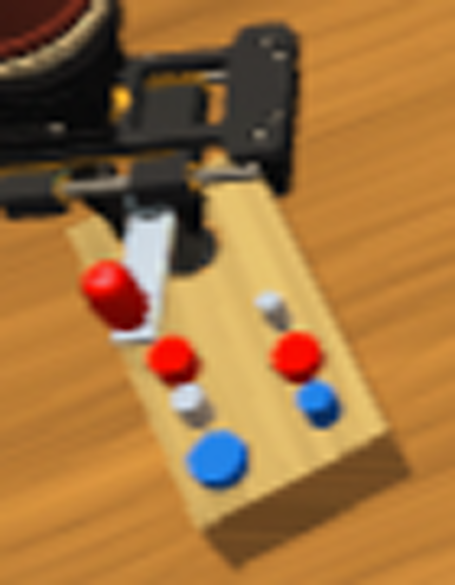

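>>> step_arm --deltas '[[[0,0,0,0,0,0],[0,0,0,0,0,0],[0,0,0,0,0,0]]]'

```text
clock: 6.6
position: [0.4685, -0.4233, 0.1135]
tool_rot: [-1.349, -0.965, 0.965]
wrist_force: [0.3, -0.2, -0.9]
width: 0.0237
```

>>> step_arm --deltas '[[[0,-5,0,0,0,0],[0,-10,0,0,0,0],[0,-20,0,0,0,0],[0,-20,0,0,0,0],[0,-10,0,0,0,0],[0,0,0,0,0,0]]]'

```text
clock: 7.1
position: [0.4673, -0.4222, 0.182]
tool_rot: [-1.345, -0.965, 0.965]
wrist_force: [0.5, -0.3, -1.6]
width: 0.0237
```

```bash
python3 - <<'E'
from h import *
goal(.4685,-.4233,.2,71.3)
b=crop("scene",80,160,160,270,5.4,"s_cad6")
b=crop("top",380,165,470,255,6,"t_cad6")
E
```

```text
t 7.1 pos [ 0.4673 -0.4222  0.182 ] F [ 0.5 -0.3 -1.6] T [ 0.08 -0.18  0.04] w 0.0237
[[ 0.321 -0.001 -0.947]
 [ 0.947  0.001  0.321]
 [ 0.    -1.     0.001]]
q [ 1.06  0.38 -0.51  1.58  0.19  1.23  1.77] yaw 71.3 tool mm [ -0.6 -18.   -1.4] rot [-0.001 -0.001  0.   ]
```

View pics/s_cad6.png

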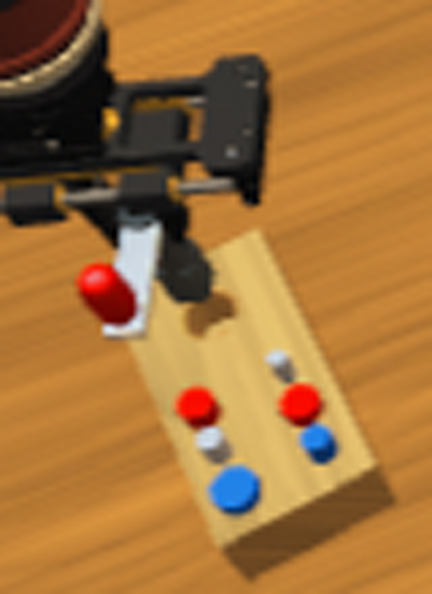

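View pics/t_cad6.png

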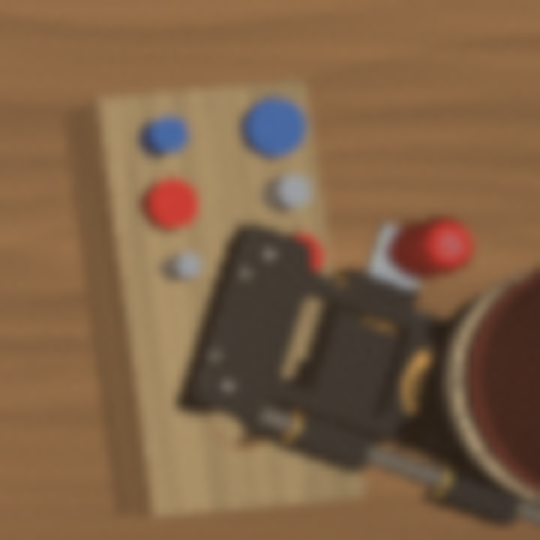

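>>> step_arm --deltas '[[[0,-20,0,0,0,0],[20,0,4,0,0,0],[30,0,5.7,0,0,0],[36,0,6.8,0,0,0],[36,0,6.8,0,0,0],[36,0,6.8,0,0,0],[36,0,6.8,0,0,0],[36,0,6.8,0,0,0],[36,0,6.8,0,0,0],[36,0,6.8,0,0,0]]]'

```text
clock: 8.03
position: [0.503, -0.1147, 0.1877]
tool_rot: [-1.336, -0.94, 0.958]
wrist_force: [-0.1, -0.5, -2.1]
width: 0.024
```

```bash
python3 - <<'E'
from h import *
goal(.522,-.0236,.2,55)
E
```

```text
t 8.03 pos [ 0.503  -0.1147  0.1877] F [-0.1 -0.5 -2.1] T [ 0.02 -0.21 -0.01] w 0.024
[[ 0.338 -0.018 -0.941]
 [ 0.941  0.007  0.338]
 [ 0.001 -1.     0.019]]
q [ 0.78  0.18 -0.7   1.82  0.12  1.2   1.27] yaw 70.2 tool mm [ 92.2 -12.   13.2] rot [-0.019  0.266 -0.002]
```

>>> step_arm --deltas '[[[30,-5,4,-0.01,0,0],[25,-5,4,-0.01,0,0],[15,0,3,0,0,0],[5,0,0,0,0,0],[0,0,0,0,0,0],[0,0,0,0,0.09,0],[0,0,0,0,0.09,0],[0,0,0,0,0.09,0],[0,0,0,0,0,0]]]'

```text
clock: 8.78
position: [0.5137, -0.0312, 0.1902]
tool_rot: [-1.432, -0.738, 0.749]
wrist_force: [0.2, -0.2, -2.3]
width: 0.0239
```

```bash
python3 - <<'E'
from h import *
goal(.522,-.0236,.2,55)
b=crop("scene",165,100,335,230,4.6,"s_t7")
b=crop("top",180,120,360,260,4.4,"t_t7")
b=crop("top",380,165,460,255,6.5,"t_cad7",b)
E
```

```text
t 8.78 pos [ 0.5137 -0.0312  0.1902] F [ 0.2 -0.2 -2.3] T [ 0.   -0.15 -0.03] w 0.0239
[[ 0.578 -0.01  -0.816]
 [ 0.816  0.004  0.578]
 [-0.002 -1.     0.01 ]]
q [ 0.65  0.17 -0.73  1.83  0.12  1.2   0.84] yaw 54.7 tool mm [11.  -9.8 -2.3] rot [-0.01  -0.006 -0.002]
```

View pics/s_t7.png

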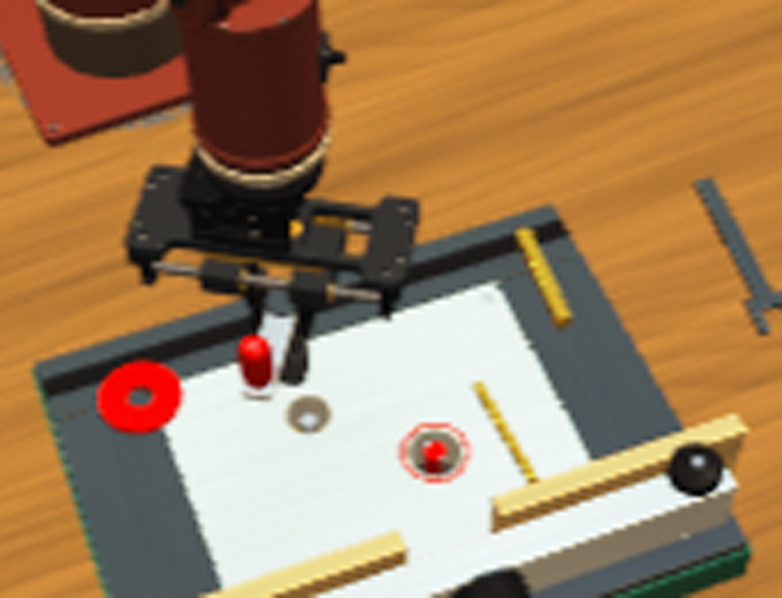

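View pics/t_t7.png

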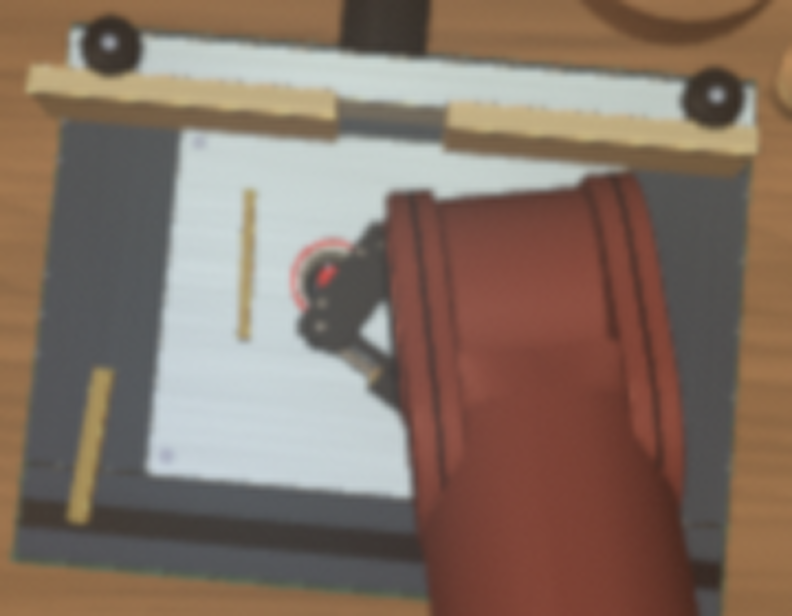

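View pics/t_cad7.png

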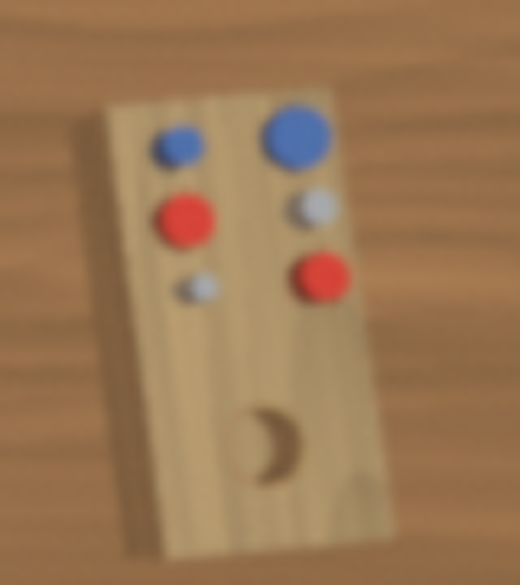

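```bash
python3 - <<'E'
from h import *
s=sensors.observe(); p=s['position']
S=lambda q:((q+.5-np.array([165,100]))*4.6).round(0)
R=Ro.from_rotvec(s['tool_rot']).as_matrix()
for l in(.0945,.03,-.006): print(l,S(proj('scene',p+R[:,1]*l)))
# arm end/knob: crank x dir = -? yaw-90
print('knob top',S(proj('scene',p+R[:,1]*(.0945-.133)+.07*R[:,2]*-1)),S(proj('scene',p+R[:,1]*(.0945-.133)+.07*R[:,2])), 'axis knob lower', S(proj('scene',p+R[:,1]*(.0945-.093)-.07*R[:,2])))
print('hole',S(proj('scene',(.522,-.0236,.05))))
print('park',back('top',(380+264/6.5-.5,165+446/6.5-.5),.055).round(4))
E
python3 - <<'E'
import cv2
im=cv2.imread('pics/s_t7.png'); cv2.imwrite('pics/z7.png',cv2.resize(im[280:450,200:360],None,fx=3.5,fy=3.5,interpolation=2))
E
```

```text
0.0945 [291. 376.]
0.03 [286. 326.]
-0.006 [282. 296.]
knob top [257. 349.] [300. 192.] axis knob lower [262. 382.]
hole [308. 414.]
park [ 0.4667 -0.4234  0.055 ]
```

View pics/z7.png

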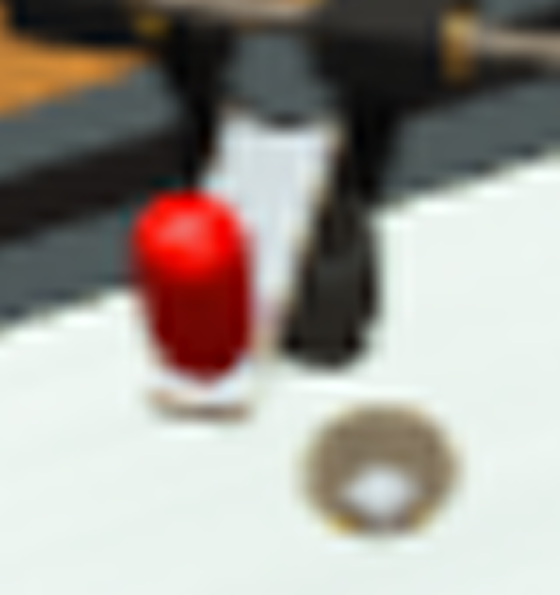

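>>> step_arm --deltas '[[[8,0,-2,-0.01,0,-0.002],[3,8,0,0,0,0],[0,10,0,0,0,0],[0,10,0,0,0,0],[0,2,0,0,0,0],[0,0,0,0,0,0]]]'

```text
clock: 9.38
position: [0.522, -0.0241, 0.1557]
tool_rot: [-1.435, -0.754, 0.756]
wrist_force: [0.5, 0.2, -1.4]
width: 0.0236
```

```bash
python3 - <<'E'
from h import *
goal(.522,-.0236,.155,55)
s=sensors.observe(); p=s['position']
R=Ro.from_rotvec(s['tool_rot']).as_matrix()
im=crop("scene",210,150,260,200,11,"s_t8")
print(((proj('scene',p+R[:,1]*.0945)+.5-[210,150])*11).round(0), ((proj('scene',(.522,-.0236,.05))+.5-[210,150])*11).round(0))
E
```

```text
t 9.38 pos [ 0.522  -0.0241  0.1557] F [ 0.5  0.2 -1.4] T [ 0.05 -0.13  0.  ] w 0.0236
[[ 0.567 -0.001 -0.824]
 [ 0.824 -0.     0.567]
 [-0.001 -1.     0.001]]
q [ 0.62  0.22 -0.73  1.86  0.16  1.13  0.8 ] yaw 55.5 tool mm [0.4 0.7 0.3] rot [-0.001  0.008 -0.001]
[238. 422.] [242. 441.]
```

View pics/s_t8.png

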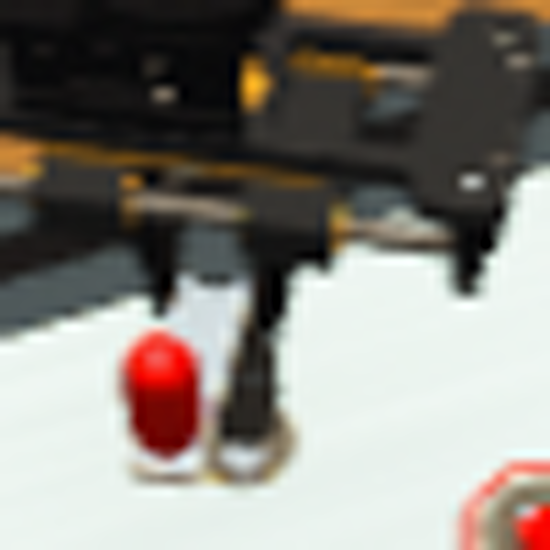

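>>> step_arm --deltas '[[[0.4,6,0.3,0,0,0],[0,6,0,0,0,0],[0,1,0,0,0,0],[0,0,0,0,0,0]]]'

```text
clock: 9.77
position: [0.522, -0.0237, 0.1417]
tool_rot: [-1.436, -0.755, 0.756]
wrist_force: [-0.0, -0.1, -1.8]
width: 0.024
```

```bash
python3 - <<'E'
from h import *
goal(.522,-.0236,.138,55)
E
```

```text
t 9.77 pos [ 0.522  -0.0237  0.1417] F [-0.  -0.1 -1.8] T [ 0.04 -0.08  0.03] w 0.024
[[ 0.567 -0.001 -0.824]
 [ 0.824 -0.     0.567]
 [-0.001 -1.     0.   ]]
q [ 0.61  0.23 -0.73  1.87  0.17  1.1   0.79] yaw 55.5 tool mm [0.1 3.7 0.1] rot [-0.     0.009 -0.001]
```

>>> step_arm --deltas '[[[0,2,0,0,0,0],[0,1.5,0,0,0,0],[0,1.5,0,0,0,0]]]'

```text
clock: 10.02
position: [0.5224, -0.0238, 0.1369]
tool_rot: [-1.436, -0.755, 0.755]
wrist_force: [-0.0, -0.2, -2.9]
width: 0.0236
```

>>> step_arm --deltas '[[[0,1,0,0,0,0],[0,1,0,0,0,0]]]'

```text
clock: 10.18
position: [0.5232, -0.0239, 0.1359]
tool_rot: [-1.438, -0.756, 0.754]
wrist_force: [-2.2, -0.5, 8.7]
width: 0.0235
```

>>> step_arm --deltas '[[[0,1,0,0,0,0],[0,1,0,0,0,0]]]'

```text
clock: 10.35
position: [0.5244, -0.0243, 0.1359]
tool_rot: [-1.44, -0.757, 0.753]
wrist_force: [-2.4, 0.1, 8.1]
width: 0.0237
```

>>> step_arm --deltas '[[[-1.2,0.5,1.7,0,-0.1,0],[0,1,0,0,-0.1,0],[0,1,0,0,-0.1,0]]]'

```text
clock: 10.6
position: [0.524, -0.0246, 0.1359]
tool_rot: [-1.344, -0.993, 0.987]
wrist_force: [-1.0, -0.2, 4.3]
width: 0.0241
```

```bash
python3 - <<'E'
from h import *
goal(.522,-.0236,.136)
E
```

```text
t 10.6 pos [ 0.524  -0.0246  0.1359] F [-1.  -0.2  4.3] T [ 0.01  0.21 -0.04] w 0.0241
[[ 0.291  0.008 -0.957]
 [ 0.957 -0.005  0.291]
 [-0.002 -1.    -0.009]]
q [ 0.64  0.25 -0.77  1.88  0.2   1.08  1.07] yaw 73.1 tool mm [ 0.4 -0.2  2.2] rot [ 0.009  0.    -0.002]
```

>>> step_arm --deltas '[[[0.3,1,2,0.008,-0.1,0],[0,1,0.6,0.003,-0.1,0],[0,1,0.6,0.003,-0.1,0]]]'

```text
clock: 10.85
position: [0.5232, -0.0241, 0.1354]
tool_rot: [-1.203, -1.221, 1.226]
wrist_force: [0.0, -0.1, 3.4]
width: 0.0237
```

>>> step_arm --deltas '[[[0,1,0.6,0.003,-0.1,0],[0,1,0.6,0.003,-0.1,0],[0,1,0.6,0.003,-0.1,0]]]'

```text
clock: 11.1
position: [0.5235, -0.0239, 0.1342]
tool_rot: [-1.032, -1.445, 1.457]
wrist_force: [0.3, 0.2, 1.8]
width: 0.0239
```

```bash
python3 - <<'E'
from h import *
goal(.522,-.0236,.136)
E
```

```text
t 11.1 pos [ 0.5235 -0.0239  0.1342] F [0.3 0.2 1.8] T [ 0.32 -0.24  0.01] w 0.0239
[[-0.328 -0.004 -0.945]
 [ 0.945 -0.005 -0.328]
 [-0.004 -1.     0.006]]
q [ 0.72  0.28 -0.86  1.87  0.24  1.1   1.67] yaw 109.2 tool mm [ 0.8 -1.8  1.4] rot [-0.006 -0.    -0.004]
```

>>> step_arm --deltas '[[[0.5,1,1.2,-0.005,-0.06,-0.004],[0,1.2,0.4,0,-0.06,0],[0,1.2,0.4,0,-0.06,0]]]'

```text
clock: 11.35
position: [0.5244, -0.0238, 0.1332]
tool_rot: [-0.917, -1.59, 1.584]
wrist_force: [-0.0, 2.9, -3.2]
width: 0.0238
```

>>> step_arm --deltas '[[[0,1.2,0.4,0,-0.06,0],[0,1.2,0.4,0,-0.06,0],[0,1.2,0.4,0,-0.06,0]]]'

```text
clock: 11.6
position: [0.5239, -0.0229, 0.1303]
tool_rot: [-0.786, -1.721, 1.712]
wrist_force: [-0.5, 2.4, -0.6]
width: 0.0237
```

```bash
python3 - <<'E'
from h import *
goal(.522,-.0236,.136)
E
```

```text
t 11.6 pos [ 0.5239 -0.0229  0.1303] F [-0.5  2.4 -0.6] T [0.61 0.15 0.01] w 0.0237
[[-0.657  0.007 -0.754]
 [ 0.754  0.002 -0.657]
 [-0.003 -1.    -0.007]]
q [ 0.78  0.3  -0.93  1.88  0.27  1.09  2.03] yaw 131.1 tool mm [ 0.7 -5.7  1.8] rot [ 0.007  0.    -0.003]
```

>>> step_arm --deltas '[[[0,2,0.5,0.005,-0.04,-0.003],[0,2,0,0,-0.04,0],[0,2,0,0,0,0]]]'

```text
clock: 11.85
position: [0.5238, -0.0221, 0.1246]
tool_rot: [-0.715, -1.776, 1.771]
wrist_force: [0.4, 0.8, -1.6]
width: 0.0241
```

>>> step_arm --deltas '[[[0,2,0,0,0,0],[0,2,0,0,0,0],[0,2,0,0,0,0]]]'

```text
clock: 12.1
position: [0.524, -0.0218, 0.1182]
tool_rot: [-0.718, -1.774, 1.768]
wrist_force: [0.5, 1.8, -1.7]
width: 0.024
```

```bash
python3 - <<'E'
from h import *
goal(.522,-.0236,.1085)
E
```

```text
t 12.1 pos [ 0.524  -0.0218  0.1182] F [ 0.5  1.8 -1.7] T [ 0.38 -0.07 -0.01] w 0.024
[[-0.718  0.003 -0.696]
 [ 0.696  0.003 -0.718]
 [ 0.    -1.    -0.004]]
q [ 0.77  0.32 -0.93  1.89  0.29  1.07  2.1 ] yaw 135.9 tool mm [0.2 9.7 2.7] rot [ 0.004 -0.     0.   ]
```

>>> step_arm --deltas '[[[0,2,1,0.003,0,0],[0,2,0,0,0,0],[0,2,0,0,0,0]]]'

```text
clock: 12.35
position: [0.5235, -0.0222, 0.1118]
tool_rot: [-0.719, -1.771, 1.769]
wrist_force: [0.2, 1.2, -0.2]
width: 0.024
```

>>> step_arm --deltas '[[[0,1.5,0,0,0,0],[0,1,0,0,0,0],[0,1,0,0,0,0]]]'

```text
clock: 12.6
position: [0.5242, -0.0218, 0.1083]
tool_rot: [-0.72, -1.772, 1.768]
wrist_force: [-0.5, 3.6, 13.0]
width: 0.0238
```

>>> step_arm --deltas '[[[0,1,0,0,0,0],[0,1,0,0,0,0],[0,0,0,0,0,0]]]'

```text
clock: 12.85
position: [0.5249, -0.021, 0.1086]
tool_rot: [-0.721, -1.772, 1.769]
wrist_force: [-1.9, 0.6, -2.4]
width: 0.0238
```

```bash
python3 - <<'E'
from h import *
goal(.522,-.0236,.1085)
E
```

```text
t 12.85 pos [ 0.5249 -0.021   0.1086] F [-1.9  0.6 -2.4] T [ 0.44  0.43 -0.01] w 0.0238
[[-0.717  0.003 -0.697]
 [ 0.697  0.    -0.717]
 [-0.002 -1.    -0.002]]
q [ 0.76  0.34 -0.93  1.89  0.31  1.06  2.08] yaw 135.8 tool mm [0.3 0.1 3.9] rot [ 0.002  0.    -0.002]
```

>>> step_arm --deltas '[[[0,0,1,0.002,0,-0.002],[0,0,0.7,0,0,0],[0,0,0,0,0,0]]]'

```text
clock: 13.1
position: [0.5238, -0.022, 0.1086]
tool_rot: [-0.718, -1.77, 1.769]
wrist_force: [0.1, 2.5, -1.1]
width: 0.0236
```

```bash
python3 - <<'E'
from h import *
goal(.522,-.0236,.1085)
im=crop("scene",200,130,280,205,9,"s_t9"); cv2.imwrite('pics/sc_seat0.png',im[:,:,::-1])
s=sensors.observe(); p=s['position'];R=Ro.from_rotvec(s['tool_rot']).as_matrix()
print(((proj('scene',p+R[:,1]*.01)+.5-[200,130])*9).round(0),((proj('scene',p-R[:,2]*.07-R[:,1]*.038)+.5-[200,130])*9).round(0))
E
```

```text
t 13.1 pos [ 0.5238 -0.022   0.1086] F [ 0.1  2.5 -1.1] T [ 0.71 -0.08  0.03] w 0.0236
[[-0.717  0.    -0.697]
 [ 0.697  0.    -0.717]
 [ 0.    -1.    -0.001]]
q [ 0.76  0.34 -0.93  1.89  0.31  1.06  2.08] yaw 135.8 tool mm [0.2 0.1 2.3] rot [ 0.001 -0.     0.   ]
[286. 474.] [454. 450.]
```

View pics/s_t9.png

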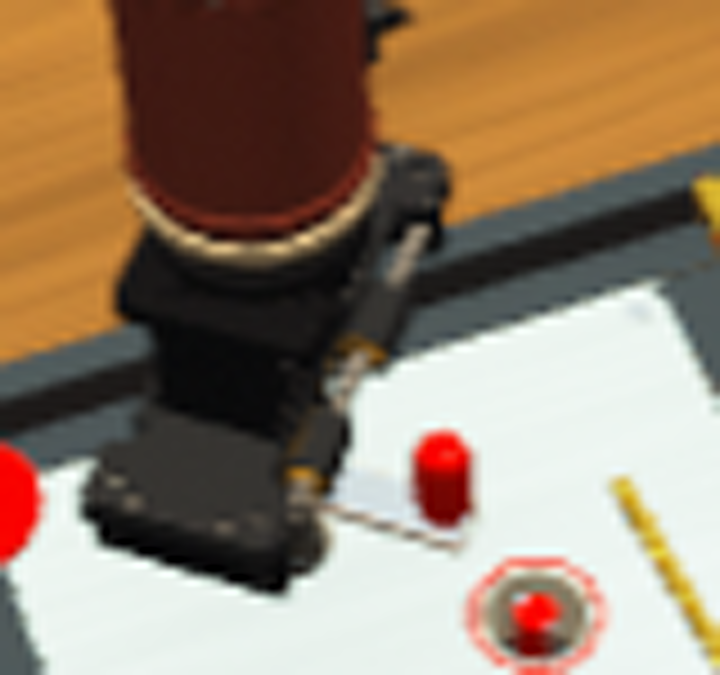

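```bash
python3 - <<'E'
from h import *
im=cv2.imread('pics/sc_seat0.png')[:,:,::-1].astype(int)
c0,r0=250,190
print('R');print(im[190:207,250:270,0]);print('G');print(im[190:207,250:270,1])
p=proj('scene',(.597,.051,.05));print(p,proj('scene',(.597,.051,.06))-p, proj('scene',(.605,.051,.05))-p,proj('scene',(.597,.059,.05))-p)
p=proj('top',(.597,.051,.05));print(p,proj('top',(.597,.051,.06))-p)
E
```

```text
R
[[187 202 225 235 235 234 235 235 236 236 237 236 237 237 237 237 236 236
  237 237]
 [195 216 234 234 235 236 236 236 236 236 236 237 236 236 237 237 237 236
  236 236]
 [232 233 235 235 236 234 245 250 247 245 245 247 245 239 236 235 236 236
  237 238]
 [235 236 236 236 246 247 241 232 213 202 216 233 235 242 243 237 237 238
  238 239]
 [235 236 236 248 242 209 174 144 141 142 145 149 180 228 241 241 238 238
  238 239]
 [235 234 242 238 214 171 136 131 133 135 136 136 138 161 221 248 247 239
  239 239]
 [233 223 241 239 188 144 131 177 238 248 242 197 135 137 176 216 238 241
  238 238]
 [233 232 235 215 164 140 155 234 249 250 250 237 175 135 139 209 246 245
  237 237]
 [234 234 233 209 159 138 131 231 250 250 250 231 157 136 135 207 246 245
  237 237]
 [234 226 234 228 171 138 127 157 222 246 239 185 141 135 151 194 242 245
  237 237]
 [234 233 248 246 197 137 127 121 127 139 132 123 129 136 170 216 239 241
  237 237]
 [234 234 235 241 226 144  76  96 114 114 112  91  79 136 192 241 245 238
  238 238]
 [234 234 234 239 243 224 154 116 114 113 112 100 126 196 245 245 237 238
  23
[... 1253 characters left out ...]
 123 162 167 201 239
  245 245]
 [243 243 209 152 181 144  59  28   5   7  35  57  71 122 178 158 217 245
  246 246]
 [243 243 242 208 151 180 165  82   7   6  34  72 134 185 147 162 235 246
  245 245]
 [244 244 244 242 206 125 165 163 166 161 145 177 163 153 187 232 244 245
  245 245]
 [243 243 243 242 241 240 227 158  99  98 101 145 153 218 242 244 245 245
  244 244]
 [242 243 243 243 243 244 243 242 241 241 240 240 241 243 244 244 244 244
  244 245]
 [243 243 243 244 244 244 244 244 243 243 244 244 243 243 243 244 245 245
  245 245]]
[258.93715657 197.96219054] [ 0.02556231 -1.50386557] [0.97131207 1.7189822 ] [ 2.01714249 -0.80730471]
[254.87369852 183.6252258 ] [-0.06798228 -0.49719057]
```

```bash
cat > tip.py <<'E'
from h import *
from scipy.optimize import least_squares
from scipy.ndimage import gaussian_filter
c=get_calibration('scene'); Rt=c['R'].T; o=-Rt@c['t']; K=6
r0,r1,c0,c1=188,209,248,271
vv,uu=np.meshgrid((np.arange((r1-r0)*K)+.5)/K-.5+r0,(np.arange((c1-c0)*K)+.5)/K-.5+c0,indexing='ij')
D=np.stack([(uu-c['cx'])/c['fx'],(vv-c['cy'])/c['fy'],np.ones_like(uu)],-1)@Rt.T
def at(z): 
    return o[:2]+D[...,:2]*((z-o[2])/D[...,2])[...,None]
def render(p,sg):
    cx,cy,h,ri,ro,rh=p[:6]
    P=at(.05)-[cx,cy]; r=np.hypot(P[...,0],P[...,1])
    lab=np.zeros(r.shape,int)            # white plate
    lab[(r>ri)&(r<ro)]=1; lab[r<rh]=2; hole=r<rh
    T=at(.05+h)-[cx,cy]; tr=np.hypot(T[...,0],T[...,1])
    # cylinder side: ray vs vertical cylinder
    a=(D[...,:2]**2).sum(-1); q=o[:2]-[cx,cy]; b=D[...,:2]@q; cc=q@q-.0085**2
    disc=b*b-a*cc; t=np.where(disc>0,(-b-np.sqrt(np.maximum(disc,0)))/a,np.nan); z=o[2]+t*D[...,2]
    side=(disc>0)&(z<.05+h)&(hole|(z>.05))
    lab[side]=3
    top=(tr<.0085)&(hole|(h>0)); lab[top]=4
    # floor of hole lighter? class 5 lower part ignored
    return lab
def img(p,sg,ref):
    lab=render(p,sg)
    B=[]
    for k in range(5):
        m=gaussian_filter((lab==k).astype(float),sg*K); B.append(m.reshape(r1-r0,K,c1-c0,K).mean((1,3)))
    A=np.stack(B,-1).reshape(-1,5); Y=ref.reshape(-1,3)
    C=np.linalg.lstsq(A,Y,rcond=None)[0]
    return (A@C-Y)
def fit(im,h0=.004,v=True):
    ref=im[r0:r1,c0:c1].astype(float)
    best=None
    for hh in(h0-.003,h0,h0+.003):
      s=least_squares(lambda x:img([.597+x[0]*1e-3,.051+x[1]*1e-3,x[2]*1e-3,x[3]*1e-3,x[4]*1e-3,x[5]*1e-3],abs(x[6])+.01,ref).ravel(),
        [0,0,hh*1e3,24,27,19,.4],diff_step=1e-2,x_scale=[1,1,1,1,1,1,.2],loss='soft_l1',f_scale=15)
      # polish w/ scan over h
      if best is None or s.cost<best.cost: best=s
    if v: print('h',best.x.round(2),'cost',round(best.cost))
    x=best.x
    sc=[]
    for h in np.arange(-2,14,.5):
        y=x.copy();y[2]=h; e=img([.597+y[0]*1e-3,.051+y[1]*1e-3,h*1e-3,y[3]*1e-3,y[4]*1e-3,y[5]*1e-3],abs(y[6])+.01,ref).ravel(); sc.append((h,round(float((2*15**2*(np.sqrt(1+(e/15)**2)-1)).sum()/2))))
    sc.sort(key=lambda a:a[1]); print(sc[:5]); return best
if __name__=='__main__':
    for f in('raw_scene','sc_seat0'): fit(cv2.imread(f'pics/{f}.png')[:,:,::-1])
E
time python3 tip.py
```

```text
h [ 0.    0.82  1.94 24.38 26.74 20.72  0.39] cost 66880
[(np.float64(1.5), 66723), (np.float64(2.0), 66844), (np.float64(1.0), 67008), (np.float64(2.5), 67199), (np.float64(0.5), 67643)]
h [ 0.    1.02  2.01 23.86 26.95 20.56  0.36] cost 104764
[(np.float64(1.0), 104498), (np.float64(1.5), 104529), (np.float64(2.0), 104764), (np.float64(0.5), 105017), (np.float64(2.5), 105196)]
real	0m8.516s
user	0m7.596s
sys	0m1.199s
```

```bash
cat > tip2.py <<'E'
from tip import *
from scipy.optimize import minimize
def fit2(im,h0=4,hs=None,quiet=False):
    ref=im[r0:r1,c0:c1].astype(float)
    uc,vc=np.meshgrid(np.arange(c0,c1),np.arange(r0,r1)); 
    def cost(x,h=None):
        if h is not None: x=np.r_[x[:2],h,x[2:]]
        e=img([.597+x[0]*1e-3,.051+x[1]*1e-3,x[2]*1e-3,x[3]*1e-3,x[4]*1e-3,x[5]*1e-3],abs(x[6])+.01,ref)
        return float((2*15**2*(np.sqrt(1+(e/15)**2)-1)).sum()/2)
    best=None
    for hh in (h0-2.5,h0+1):
        S=np.array([[0,0,hh,24.3,26.9,20.5,.38]]+[[0,0,hh,24.3,26.9,20.5,.38]]*7,float)
        for i,d in enumerate([1,1,2,.8,.8,.8,.1]): S[i+1,i]+=d
        s=minimize(cost,S[0],method='Nelder-Mead',options=dict(initial_simplex=S,maxfev=700,xatol=.02,fatol=5))
        if best is None or s.fun<best.fun: best=s
    print('x,y',best.x[:2].round(2),'h',best.x[2].round(2),best.x[3:].round(2),'cost',round(best.fun))
    return best
if __name__=='__main__':
    for f in('raw_scene','sc_seat0'): fit2(cv2.imread(f'pics/{f}.png')[:,:,::-1])
E
time python3 tip2.py
```

```text
x,y [0.07 0.67] h 1.56 [23.7  27.2  20.6   0.37] cost 66040
x,y [0.12 0.7 ] h 1.76 [23.89 26.82 20.63  0.37] cost 101962
real	0m7.914s
user	0m7.215s
sys	0m1.113s
```

```bash
cat > tip3.py <<'E'
from h import *
def cent(im,v=True):
    im=im.astype(float); uc,vc=np.meshgrid(np.arange(246.,273),np.arange(186.,211)); P=im[186:211,246:273]
    c=get_calibration('scene'); Rt=c['R'].T; o=-Rt@c['t']
    D=np.stack([(uc-c['cx'])/c['fx'],(vc-c['cy'])/c['fy'],np.ones_like(uc)],-1)@Rt.T
    W=o[:2]+D[...,:2]*((.05-o[2])/D[...,2])[...,None]
    ctr=np.array([.597,.0515]); red=np.clip(P[...,0]-P[...,1]-15,0,None)
    for _ in range(15):
        r=np.hypot(*(W-ctr).transpose(2,0,1)); m=(r>.0215)&(r<.031); w=red*m
        # angularly-balanced: harmonic fit of mean radius
        th=np.arctan2(W[...,1]-ctr[1],W[...,0]-ctr[0]); A=np.stack([np.ones(m.sum()),np.cos(th[m]),np.sin(th[m])],-1)
        s=np.sqrt(w[m]); k=np.linalg.lstsq(A*s[:,None],r[m]*s,rcond=None)[0]; ctr=ctr+k[1:]
    rr=k[0]
    r=np.hypot(*(W-ctr).transpose(2,0,1)); m=r<.017
    w=np.clip((P[...,0]-140)/110,0,1)*m
    # highlight/plate exclusion: connected near
    u=(w*uc).sum()/w.sum(); vv=(w*vc).sum()/w.sum()
    p0=proj('scene',[*ctr,.05]); p1=proj('scene',[*ctr,.06]); 
    h=(p0[1]-vv)/(p0[1]-p1[1])*10
    print('ctr',ctr.round(4),'ringr',round(rr*1e3,2),'p0',p0.round(2),'tip',u.round(2),vv.round(2),'area',w.sum().round(1),'h',round(h,2)); return h
if __name__=='__main__':
    for f in('raw_scene','sc_seat0'): cent(cv2.imread(f'pics/{f}.png')[:,:,::-1])
E
python3 tip3.py
```

```text
ctr [0.5969 0.052 ] ringr 25.51 p0 [259.17 197.84] tip 259.12 197.44 area 16.0 h 2.65
ctr [0.5969 0.052 ] ringr 25.48 p0 [259.17 197.84] tip 259.12 197.43 area 16.9 h 2.72
```

>>> step_arm --deltas '[[[0,0,0,0,0.1,0],[-0.2,0,0,0,0.1,0],[-0.2,0,0,0,0.1,0],[-0.2,0,0,0,0.1,0],[-0.2,0,0,0,0.1,0]]]'

```text
clock: 13.57
position: [0.5248, -0.0228, 0.1086]
tool_rot: [-1.062, -1.416, 1.412]
wrist_force: [-0.5, 1.5, -1.5]
width: 0.0237
```

```bash
cat >> h.py <<'E'
def wind(off=.002,c=(.522,-.0236),z=.1085):
    s=sensors.observe(); R=Ro.from_rotvec(s['tool_rot']).as_matrix()
    goal(c[0]-off*R[0,2],c[1]-off*R[1,2],z)
    y=np.degrees(np.arctan2(R[1,0],R[0,0])); 
E
python3 - <<'E'
from h import *
wind()
E
```

```text
t 13.57 pos [ 0.5248 -0.0228  0.1086] F [-0.5  1.5 -1.5] T [ 0.39 -0.1   0.14] w 0.0237
[[-0.279  0.001 -0.96 ]
 [ 0.96   0.001 -0.279]
 [ 0.001 -1.    -0.002]]
q [ 0.69  0.31 -0.83  1.9   0.26  1.05  1.6 ] yaw 106.2 tool mm [-0.   0.   0.9] rot [ 0.002 -0.     0.001]
```

>>> step_arm --deltas '[[[0,0,0.7,0.002,0.11,0],[-0.2,0,0.2,0,0.11,0],[-0.2,0,0.1,0,0.11,0],[-0.2,0,0.1,0,0.11,0],[-0.2,0,0.1,0,0.11,0],[-0.2,0,0.1,0,0.11,0]]]'

```text
clock: 14.07
position: [0.5247, -0.0246, 0.1085]
tool_rot: [-1.377, -0.904, 0.901]
wrist_force: [-0.4, 0.8, -0.8]
width: 0.0237
```

```bash
python3 - <<'E'
from h import *
wind()
E
```

```text
t 14.07 pos [ 0.5247 -0.0246  0.1085] F [-0.4  0.8 -0.8] T [ 0.32 -0.07  0.1 ] w 0.0237
[[ 0.398  0.002 -0.917]
 [ 0.917  0.     0.398]
 [ 0.001 -1.    -0.002]]
q [ 0.6   0.28 -0.72  1.9   0.21  1.03  0.95] yaw 66.5 tool mm [-0.2  0.   0.9] rot [ 0.002 -0.     0.001]
```

Smooth. Continue with 10-row calls.

>>> step_arm --deltas '[[[-0.2,0,0.7,0.002,0.11,0],[-0.2,0,0.2,0,0.11,0],[-0.2,0,0.1,0,0.11,0],[-0.2,0,0.1,0,0.11,0],[-0.2,0,0.1,0,0.11,0],[-0.2,0,0.1,0,0.11,0],[-0.2,0,0.1,0,0.11,0],[-0.2,0,0.1,0,0.11,0]]]'

```text
clock: 14.73
position: [0.5229, -0.0262, 0.1085]
tool_rot: [-1.564, -0.188, 0.186]
wrist_force: [-1.6, 1.4, 0.4]
width: 0.024
```

```bash
python3 - <<'E'
from h import *
wind()
E
```

```text
t 14.73 pos [ 0.5229 -0.0262  0.1085] F [-1.6  1.4  0.4] T [0.28 0.09 0.17] w 0.024
[[ 0.972  0.002 -0.235]
 [ 0.235 -0.001  0.972]
 [ 0.001 -1.    -0.002]]
q [ 0.48  0.25 -0.58  1.91  0.16  1.02  0.07] yaw 13.6 tool mm [-0.2 -0.   0.8] rot [ 0.002 -0.     0.001]
```

>>> step_arm --deltas '[[[-0.3,0,0.5,0.002,0.11,0],[-0.3,0,0.1,0,0.11,0],[-0.3,0,0.1,0,0.11,0],[-0.3,0,0.1,0,0.11,0],[-0.3,0,0.1,0,0.11,0],[-0.3,0,0.1,0,0.11,0],[-0.3,0,0.1,0,0.11,0],[-0.3,0,0.1,0,0.11,0]]]'

```text
clock: 15.4
position: [0.5204, -0.0256, 0.1085]
tool_rot: [-1.505, 0.536, -0.537]
wrist_force: [-1.1, 1.0, 0.3]
width: 0.0239
```

```bash
python3 - <<'E'
from h import *
from tip3 import cent
from tip2 import fit2
wind()
im=crop("scene",200,130,280,215,7,"s_t10"); cent(im); fit2(im,6)
cv2.imwrite('pics/sc_w1.png',im[:,:,::-1])
E
```

```text
t 15.4 pos [ 0.5204 -0.0256  0.1085] F [-1.1  1.   0.3] T [0.29 0.11 0.1 ] w 0.0239
[[ 0.774  0.001  0.633]
 [-0.633 -0.001  0.774]
 [ 0.001 -1.    -0.001]]
q [ 0.38  0.23 -0.46  1.92  0.12  1.02 -0.82] yaw -39.3 tool mm [-0.   0.   0.6] rot [ 0.001 -0.     0.001]
ctr [0.5969 0.052 ] ringr 25.52 p0 [259.17 197.85] tip 259.21 197.03 area 16.9 h 5.44
x,y [0.26 0.64] h 5.6 [24.33 26.68 20.63  0.4 ] cost 60636
```

View pics/s_t10.png

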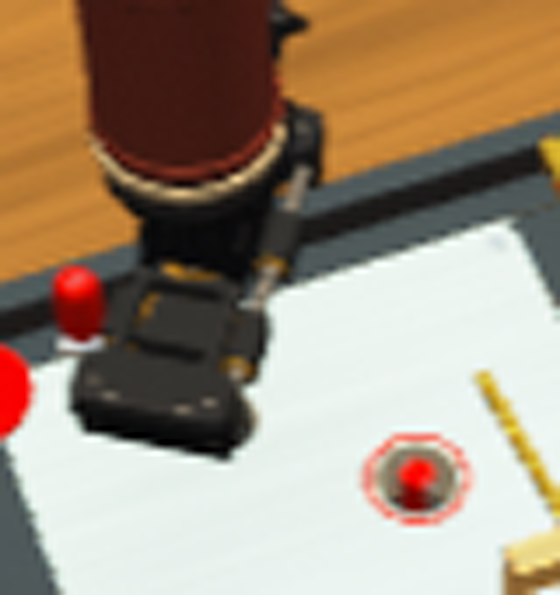

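>>> step_arm --deltas '[[[-0.3,0,0.4,0.001,0.11,0],[-0.3,0,0.1,0,0.11,0],[-0.3,0,0.1,0,0.11,0],[-0.3,0,0.1,0,0.11,0],[-0.3,0,0.1,0,0.11,0],[-0.3,0,0.1,0,0.11,0],[-0.3,0,0.1,0,0.11,0]]]'

```text
clock: 16.03
position: [0.5196, -0.0235, 0.1084]
tool_rot: [-1.255, 1.136, -1.139]
wrist_force: [-0.5, 1.4, 0.0]
width: 0.0237
```

```bash
python3 - <<'E'
from h import *
wind()
E
```

```text
t 16.03 pos [ 0.5196 -0.0235  0.1084] F [-0.5  1.4  0. ] T [0.34 0.17 0.14] w 0.0237
[[ 0.097 -0.     0.995]
 [-0.995 -0.002  0.097]
 [ 0.002 -1.    -0.   ]]
q [ 0.29  0.22 -0.37  1.93  0.09  1.01 -1.59] yaw -84.4 tool mm [ 0.3 -0.1  0.4] rot [ 0.    -0.     0.002]
```

>>> step_arm --deltas '[[[0.1,0,0.3,0,0.11,0.001],[-0.2,0,0.1,0,0.11,0],[-0.2,0,0.1,0,0.11,0],[-0.2,0,0.1,0,0.11,0],[-0.2,0,0.1,0,0.11,0],[-0.2,0,0.1,0,0.11,0],[-0.2,0,0.1,0,0.11,0],[0,0,0,0,0,0]]]'

```text
clock: 16.7
position: [0.5203, -0.0216, 0.1085]
tool_rot: [-0.803, 1.696, -1.698]
wrist_force: [-0.2, 1.1, -0.1]
width: 0.0242
```

```bash
python3 - <<'E'
from h import *
from tip3 import cent
from tip2 import fit2
wind()
im=crop("scene",200,130,280,215,7,"s_t11"); cent(im); fit2(im,7)
cv2.imwrite('pics/sc_w2.png',im[:,:,::-1])
E
```

```text
t 16.7 pos [ 0.5203 -0.0216  0.1085] F [-0.2  1.1 -0.1] T [0.36 0.11 0.08] w 0.0242
[[-0.636 -0.002  0.772]
 [-0.772 -0.002 -0.636]
 [ 0.002 -1.    -0.001]]
q [ 0.21  0.21 -0.28  1.93  0.07  1.01 -2.36] yaw -129.5 tool mm [ 0.5 -0.   0.5] rot [ 0.001 -0.     0.002]
ctr [0.597  0.0519] ringr 25.53 p0 [259.17 197.86] tip 259.21 196.79 area 17.1 h 7.12
x,y [0.22 0.7 ] h 7.12 [24.27 26.57 20.63  0.38] cost 61393
```

>>> step_arm --deltas '[[[0,0,0,0,0,0],[0,0,0,0,0,0],[0,0,0,0,0,0],[0,0,0,0,0,0],[0,-8,0,0,0,0],[0,-12,0,0,0,0],[0,-12,0,0,0,0],[0,0,0,0,0,0]]]' --gripper 0.55

```text
clock: 17.42
position: [0.5206, -0.0233, 0.1437]
tool_rot: [-0.82, 1.68, -1.683]
wrist_force: [0.1, 0.1, 0.4]
width: 0.0474
```

```bash
python3 - <<'E'
from h import *
goal(.5221,-.0237,.14,50.5)
im=crop("scene",200,130,280,215,7,"s_t12")
E
```

```text
t 17.42 pos [ 0.5206 -0.0233  0.1437] F [0.1 0.1 0.4] T [ 0.04 -0.06  0.  ] w 0.0474
[[-0.618 -0.002  0.786]
 [-0.786 -0.003 -0.618]
 [ 0.004 -1.     0.   ]]
q [ 0.21  0.17 -0.28  1.89  0.06  1.09 -2.33] yaw -128.2 tool mm [-0.6  3.7  1.4] rot [ 6.000e-03 -3.119e+00  1.000e-03]
```

View pics/s_t12.png

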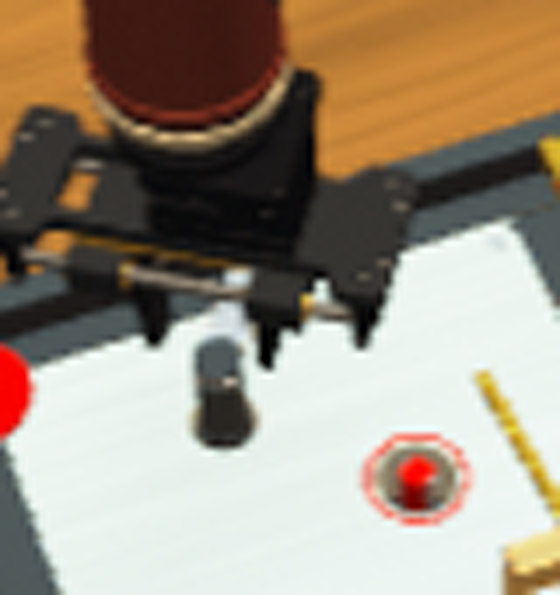

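>>> step_arm --deltas '[[[0,0,0,0,-0.12,0],[0,0,0,0,-0.12,0],[0,0,0,0,-0.12,0],[0,0,0,0,-0.12,0],[0,0,0,0,-0.12,0],[0,0,0,0,-0.12,0],[0,0,0,0,-0.12,0],[0,0,0,0,-0.12,0],[0,0,0,0,-0.12,0],[0,0,0,0,-0.12,0]]]'

```text
clock: 18.3
position: [0.5196, -0.0237, 0.1424]
tool_rot: [-1.433, 0.774, -0.775]
wrist_force: [0.2, -0.4, -0.6]
width: 0.0479
```

>>> step_arm --deltas '[[[0,0,0,0,-0.12,0],[0,0,0,0,-0.12,0],[0,0,0,0,-0.12,0],[0,0,0,0,-0.12,0],[0,0,0,0,-0.12,0],[0,0,0,0,-0.12,0],[0,0,0,0,-0.12,0],[0,0,0,0,-0.12,0],[0,0,0,0,-0.12,0],[0,0,0,0,-0.12,0]]]'

```text
clock: 19.13
position: [0.5181, -0.0241, 0.1406]
tool_rot: [-1.565, -0.198, 0.206]
wrist_force: [0.7, -0.6, -0.1]
width: 0.0479
```

```bash
python3 - <<'E'
from h import *
goal(.5221,-.0237,.14,50.5)
E
```

```text
t 19.13 pos [ 0.5181 -0.0241  0.1406] F [ 0.7 -0.6 -0.1] T [ 0.06 -0.17  0.01] w 0.0479
[[ 0.967 -0.004 -0.254]
 [ 0.254 -0.004  0.967]
 [-0.005 -1.    -0.003]]
q [ 0.43  0.2  -0.53  1.89  0.12  1.09  0.12] yaw 14.7 tool mm [ 4.   0.6 -0.6] rot [ 0.002 -0.624 -0.006]
```

>>> step_arm --deltas '[[[2,0,0,0,-0.12,-0.003],[1.5,0,0,0,-0.12,-0.003],[0,0,0,0,-0.12,0],[0,0,0,0,-0.12,0],[0,0,0,0,-0.12,0],[0,0,0,0,0,0]]]'

```text
clock: 19.63
position: [0.5206, -0.0233, 0.1395]
tool_rot: [-1.46, -0.693, 0.694]
wrist_force: [0.4, 0.3, -0.4]
width: 0.0477
```

```bash
python3 - <<'E'
from h import *
goal(.5221,-.0237,.1085,50.5)
E
```

```text
t 19.63 pos [ 0.5206 -0.0233  0.1395] F [ 0.4  0.3 -0.4] T [ 0.08 -0.11  0.02] w 0.0477
[[ 0.631  0.    -0.776]
 [ 0.776 -0.002  0.631]
 [-0.002 -1.    -0.002]]
q [ 0.5   0.21 -0.6   1.88  0.14  1.09  0.74] yaw 50.9 tool mm [ 0.7 31.  -1.3] rot [ 0.002  0.007 -0.002]
```

>>> step_arm --deltas '[[[0.7,6,-1.3,0.002,0.007,-0.002],[0,9,0,0,0,0],[0,9,0,0,0,0],[0,5,0,0,0,0],[0,0,0,0,0,0]]]'

```text
clock: 20.05
position: [0.5217, -0.024, 0.1066]
tool_rot: [-1.462, -0.676, 0.676]
wrist_force: [-0.1, 0.1, -0.2]
width: 0.0476
```

```bash
python3 - <<'E'
from h import *
goal(.5221,-.0237,.1085)
E
```

```text
t 20.05 pos [ 0.5217 -0.024   0.1066] F [-0.1  0.1 -0.2] T [ 0.02 -0.14  0.03] w 0.0476
[[ 0.648 -0.001 -0.762]
 [ 0.762  0.001  0.648]
 [-0.    -1.     0.001]]
q [ 0.48  0.25 -0.59  1.91  0.16  1.02  0.69] yaw 49.6 tool mm [ 0.5 -1.9 -0.2] rot [-0.001 -0.    -0.   ]
```

>>> step_arm --deltas '[[[0.5,-1.9,0,0,0,0],[0,0,0,0,0,0],[0,0,0,0,0,0],[0,0,0,0,0,0],[0,0,0,0,0,0],[0,0,0,0,0,0]]]' --gripper 0.1

```text
clock: 20.55
position: [0.5217, -0.0231, 0.1083]
tool_rot: [-1.462, -0.674, 0.676]
wrist_force: [-1.0, 0.0, -3.4]
width: 0.0238
```

```bash
python3 - <<'E'
from h import *
goal(.5221,-.0237,.1085)
E
```

```text
t 20.55 pos [ 0.5217 -0.0231  0.1083] F [-1.   0.  -3.4] T [ 0.13 -0.17 -0.  ] w 0.0238
[[ 0.649 -0.002 -0.761]
 [ 0.761  0.001  0.649]
 [-0.    -1.     0.002]]
q [ 0.48  0.25 -0.59  1.91  0.16  1.03  0.69] yaw 49.5 tool mm [-0.2 -0.2 -0.7] rot [-0.002 -0.    -0.   ]
```

>>> step_arm --deltas '[[[0,0,0,0,0.11,0],[0,0,0,0,0.11,0],[0,0,0,0,0.11,0],[0,0,0,0,0.11,0],[0,0,0,0,0.11,0],[0,0,0,0,0.11,0],[0,0,0,0,0.11,0],[0,0,0,0,0.11,0],[0,0,0,0,0,0]]]'

```text
clock: 21.3
position: [0.522, -0.0227, 0.1083]
tool_rot: [-1.569, 0.044, -0.044]
wrist_force: [0.9, -0.5, -2.3]
width: 0.0237
```

```bash
python3 - <<'E'
from h import *
from tip3 import cent
from tip2 import fit2
goal(.5221,-.0237,.1085)
im=crop("scene",200,130,280,215,7,"s_t13"); cent(im); fit2(im,8)
cv2.imwrite('pics/sc_w3.png',im[:,:,::-1])
E
```

```text
t 21.3 pos [ 0.522  -0.0227  0.1083] F [ 0.9 -0.5 -2.3] T [-0.08 -0.2   0.1 ] w 0.0237
[[ 0.998 -0.     0.056]
 [-0.056  0.001  0.998]
 [-0.    -1.     0.001]]
q [ 0.38  0.23 -0.47  1.92  0.12  1.02 -0.2 ] yaw -3.2 tool mm [ 0.1 -0.3 -1. ] rot [-0.001 -0.    -0.   ]
ctr [0.597  0.0519] ringr 25.54 p0 [259.17 197.86] tip 259.18 196.71 area 17.9 h 7.68
x,y [0.02 0.66] h 6.6 [24.35 26.61 20.54  0.4 ] cost 89643
```

View pics/s_t13.png

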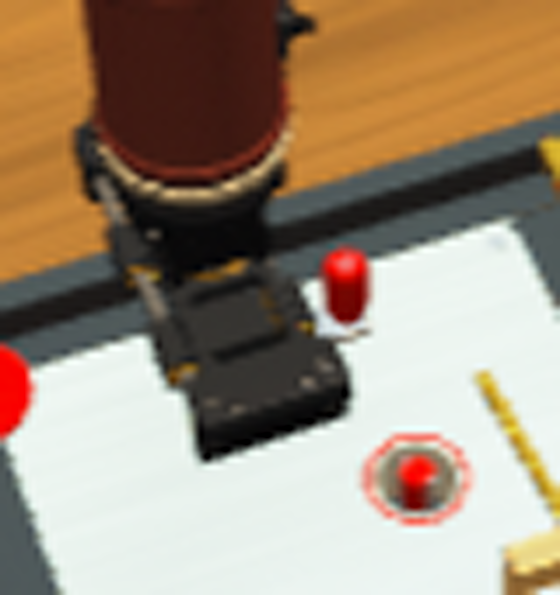

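```bash
python3 - <<'E'
from tip2 import *
from tip3 import cent
im=cv2.imread('pics/sc_w3.png')[:,:,::-1].astype(float)
ref=im[r0:r1,c0:c1]
for sg in(.25,.4,.55):
  for h in (2.5,5.,7.5,9):
    p=[.59705,.0518,h*1e-3,.02435,.0266,.0206]
    lab=render(p,sg); B=[gaussian_filter((lab==k).astype(float),sg*K).reshape(r1-r0,K,c1-c0,K).mean((1,3)) for k in range(5)]
    A=np.stack(B,-1); C=np.array([[236,245,245],[250,40,40],[135,122,105],[114,6,6],[250,6,6]])
    f=im.copy(); f[r0:r1,c0:c1]=A@C; print(sg,h,end=' ');cent(f)
E
```

```text
0.25 2.5 ctr [0.597  0.0517] ringr 25.52 p0 [259.11 197.88] tip 259.16 197.46 area 14.0 h 2.77
0.25 5.0 ctr [0.597  0.0517] ringr 25.52 p0 [259.11 197.88] tip 259.15 197.11 area 14.1 h 5.1
0.25 7.5 ctr [0.597  0.0517] ringr 25.52 p0 [259.11 197.88] tip 259.15 196.7 area 14.1 h 7.81
0.25 9 ctr [0.597  0.0517] ringr 25.52 p0 [259.11 197.88] tip 259.17 196.49 area 14.1 h 9.26
0.4 2.5 ctr [0.5968 0.0519] ringr 25.36 p0 [259.13 197.84] tip 259.17 197.43 area 13.7 h 2.67
0.4 5.0 ctr [0.5968 0.0519] ringr 25.36 p0 [259.13 197.84] tip 259.16 197.09 area 13.7 h 4.96
0.4 7.5 ctr [0.5968 0.0519] ringr 25.36 p0 [259.13 197.84] tip 259.16 196.69 area 13.8 h 7.65
0.4 9 ctr [0.5968 0.0519] ringr 25.36 p0 [259.13 197.84] tip 259.18 196.44 area 13.9 h 9.27
0.55 2.5 ctr [0.5967 0.052 ] ringr 25.22 p0 [259.16 197.81] tip 259.16 197.37 area 13.4 h 2.89
0.55 5.0 ctr [0.5967 0.052 ] ringr 25.22 p0 [259.16 197.81] tip 259.17 197.03 area 13.6 h 5.18
0.55 7.5 ctr [0.5967 0.052 ] ringr 25.22 p0 [259.16 197.81] tip 259.16 196.63 area 13.7 h 7.81
0.55 9 ctr [0.5967 0.052 ] ringr 25.22 p0 [259.16 197.81] tip 259.17 196.38 area 13.7 h 9.49
```

>>> step_arm --deltas '[[[0,0,0,0,0.11,0],[0,0,0,0,0.11,0],[0,0,0,0,0.11,0],[0,0,0,0,0.09,0],[0,0,0,0,0,0],[0,0,0,0,0,0],[0,0,0,0,0,0]]]'

```text
clock: 21.93
position: [0.5222, -0.0227, 0.1082]
tool_rot: [-1.541, 0.355, -0.356]
wrist_force: [1.0, 0.0, -2.0]
width: 0.024
```

```bash
python3 - <<'E'
from h import *
from tip3 import cent
from tip2 import fit2
goal(.5221,-.0237,.1085)
for i in range(3):
  im=read_camera('scene'); cent(im)
fit2(im,8)
E
```

```text
t 21.93 pos [ 0.5222 -0.0227  0.1082] F [ 1.  0. -2.] T [-0.06 -0.17  0.03] w 0.024
[[ 0.899  0.     0.438]
 [-0.438  0.001  0.899]
 [ 0.    -1.     0.001]]
q [ 0.33  0.23 -0.42  1.92  0.11  1.02 -0.58] yaw -26.0 tool mm [ 0.4 -0.3 -0.9] rot [-0.001  0.     0.   ]
ctr [0.597  0.0519] ringr 25.54 p0 [259.17 197.86] tip 259.21 196.65 area 17.6 h 8.1
ctr [0.597  0.0519] ringr 25.54 p0 [259.17 197.86] tip 259.21 196.64 area 17.6 h 8.11
ctr [0.597  0.0519] ringr 25.54 p0 [259.17 197.86] tip 259.21 196.64 area 17.6 h 8.12
x,y [0.17 0.68] h 7.9 [24.36 26.61 20.64  0.38] cost 66270
```

>>> step_arm --deltas '[[[0,0,0,0,-0.09,0],[0,-3,0,0,0,0],[0,-5,0,0,0,0],[0,-6,0,0,0,0]]]'

```text
clock: 22.42
position: [0.5216, -0.023, 0.1219]
tool_rot: [-1.551, 0.286, -0.283]
wrist_force: [0.9, 0.4, -3.1]
width: 0.0236
```

```bash
python3 - <<'E'
from h import *
goal(.5221,-.0237,.2)
E
```

```text
t 22.42 pos [ 0.5216 -0.023   0.1219] F [ 0.9  0.4 -3.1] T [-0.08 -0.43  0.05] w 0.0236
[[ 0.935 -0.001  0.355]
 [-0.355  0.001  0.935]
 [-0.002 -1.     0.001]]
q [ 0.35  0.21 -0.43  1.9   0.1   1.05 -0.49] yaw -20.8 tool mm [  0.6 -78.1  -0.4] rot [-0.001 -0.    -0.002]
```

>>> step_arm --deltas '[[[0,-7,0,0,0,0],[0,-8,0,0,0,0],[0,-12,0,0,0,0],[0,-15,0,0,0,0],[0,-15,0,0,0,0],[0,-15,0,0,0,0],[0,0,0,0,0,0]]]'

```text
clock: 23.0
position: [0.5211, -0.0226, 0.2028]
tool_rot: [-1.55, 0.29, -0.289]
wrist_force: [1.3, 0.5, -2.5]
width: 0.0239
```

```bash
python3 - <<'E'
from h import *
from tip3 import cent
im=crop("scene",190,110,290,215,5.5,"s_t14"); cent(im)
a=crop("top",380,165,460,255,6.5,"t_cad8")
goal(.4667,-.4234,.21)
E
```

```text
ctr [0.597  0.0519] ringr 25.54 p0 [259.17 197.86] tip 259.21 196.64 area 17.6 h 8.11
t 23.1 pos [ 0.52   -0.0228  0.1999] F [-0.9 -0.1 -2.5] T [-0.01 -0.01 -0.01] w 0.0239
[[ 0.933 -0.004  0.361]
 [-0.361  0.001  0.933]
 [-0.004 -1.    -0.   ]]
q [ 0.36  0.13 -0.43  1.82  0.06  1.2  -0.46] yaw -21.1 tool mm [  94.7  -10.4 -392.9] rot [ 0.     0.    -0.004]
```

View pics/s_t14.png

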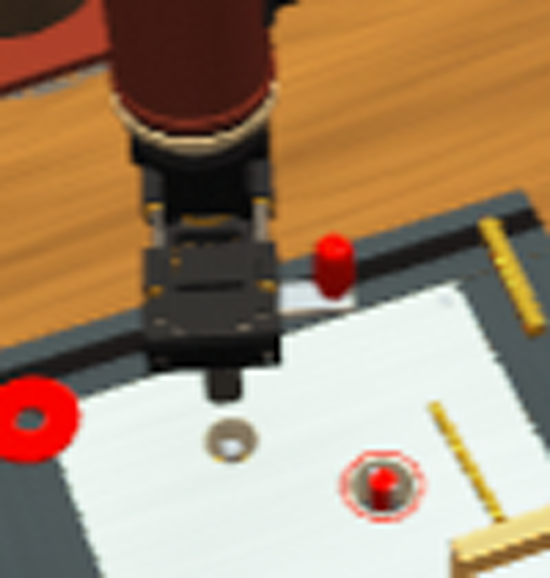

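>>> step_arm --deltas '[[[0,-10,0,0,0,0],[5,0,-20,0,0,0],[7.5,0,-31,0,0,0],[9,0,-37,0,0,0],[9,0,-37,0,0,0],[9,0,-37,0,0,0],[9,0,-37,0,0,0],[9,0,-37,0,0,0],[9,0,-37,0,0,0],[9,0,-37,0,0,0]]]'

```text
clock: 23.93
position: [0.4774, -0.3395, 0.2061]
tool_rot: [-1.547, 0.285, -0.263]
wrist_force: [1.2, -0.5, -2.1]
width: 0.024
```

```bash
python3 - <<'E'
from h import *
goal(.4672,-.4224,.2,-21)
E
```

```text
t 23.93 pos [ 0.4774 -0.3395  0.2061] F [ 1.2 -0.5 -2.1] T [-0.09 -0.2  -0.01] w 0.024
[[ 0.939 -0.013  0.343]
 [-0.343  0.008  0.939]
 [-0.015 -1.     0.004]]
q [ 0.7   0.25 -0.19  1.66  0.05  1.25  0.15] yaw -20.1 tool mm [ 18.9   5.5 -81.4] rot [-0.003  0.016 -0.015]
```

>>> step_arm --deltas '[[[7,0,-30,-0.003,0.008,-0.015],[6,0,-24,0,0.008,0],[3,0,-12,0,0,0],[0,0,0,0,0,0],[0,0,0,0,0,0]]]'

```text
clock: 24.35
position: [0.4619, -0.4194, 0.2021]
tool_rot: [-1.55, 0.304, -0.292]
wrist_force: [0.6, 1.1, -2.6]
width: 0.024
```

```bash
python3 - <<'E'
from h import *
goal(.4672,-.4224,.2,-21)
im=crop("scene",80,160,160,270,5.4,"s_p1")
a=crop("top",380,165,460,255,6.5,"t_p1")
goal(.4672,-.4224,.2,-21)
S=lambda q:((q+.5-np.array([80,160]))*5.4).round(0)
s=sensors.observe(); p=s['position'];R=Ro.from_rotvec(s['tool_rot']).as_matrix()
print(S(proj('scene',p+R[:,1]*.0945)),S(proj('scene',(.4669,-.4232,.055))))
E
```

```text
t 24.35 pos [ 0.4619 -0.4194  0.2021] F [ 0.6  1.1 -2.6] T [-0.01 -0.09  0.  ] w 0.024
[[ 0.929 -0.007  0.371]
 [-0.371  0.002  0.929]
 [-0.007 -1.    -0.001]]
q [ 0.78  0.32 -0.14  1.58  0.05  1.25  0.25] yaw -21.8 tool mm [ 6.   2.  -0.8] rot [ 0.001 -0.014 -0.007]
t 24.45 pos [ 0.4625 -0.4183  0.2023] F [ 0.   0.2 -1.9] T [-0.05 -0.06 -0.05] w 0.0239
[[ 0.929 -0.007  0.369]
 [-0.369  0.002  0.929]
 [-0.007 -1.    -0.001]]
q [ 0.78  0.32 -0.14  1.58  0.05  1.25  0.25] yaw -21.7 tool mm [ 5.9  2.3 -2.1] rot [ 0.001 -0.012 -0.007]
[187. 265.] [209. 316.]
```

View pics/s_p1.png

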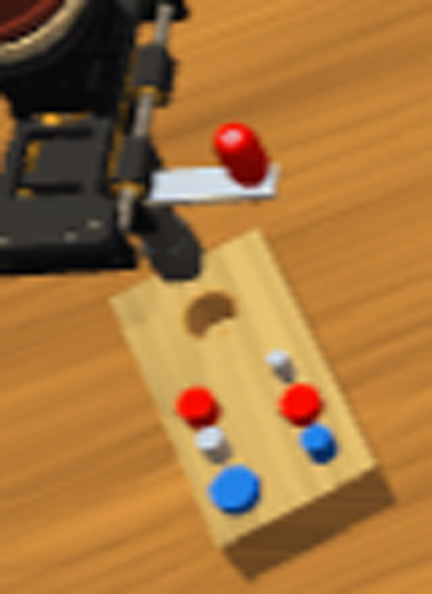

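View pics/t_p1.png

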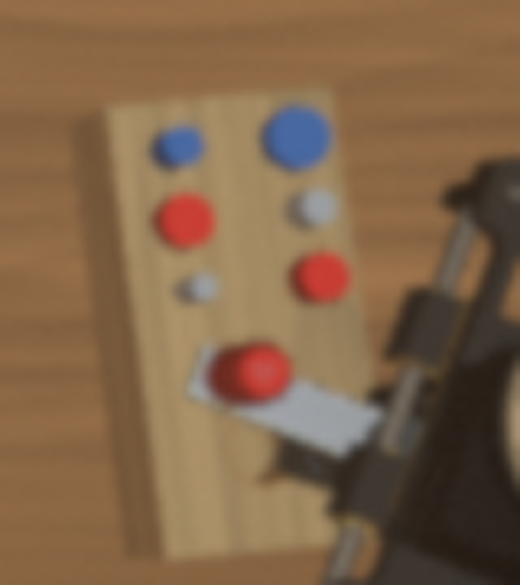

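```bash
python3 - <<'E'
import cv2
im=cv2.imread('pics/s_p1.png'); cv2.imwrite('pics/z2.png',cv2.resize(im[170:350,110:270],None,fx=3.3,fy=3.3,interpolation=2))
E
```

```text
(no output)
```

View pics/z2.png

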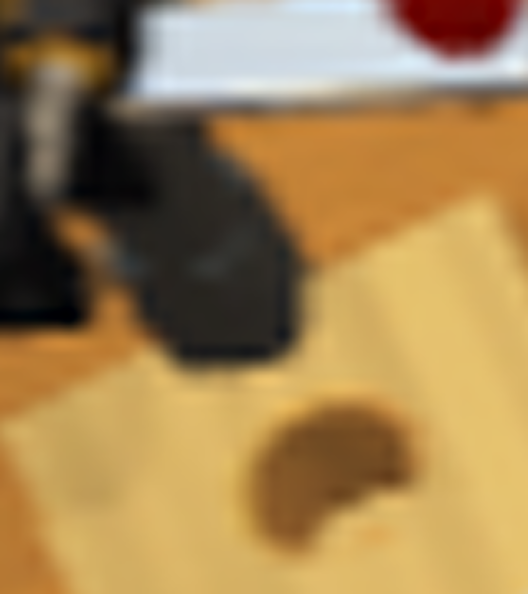

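```bash
python3 - <<'E'
from h import *
S=lambda q:((q+.5-np.array([80,160]))*5.4).round(0)
T=lambda q:((q+.5-np.array([380,165]))*6.5).round(0)
s=sensors.observe(); p=s['position'];R=Ro.from_rotvec(s['tool_rot']).as_matrix()
O=p+R[:,1]*.0945-.0009*R[:,2]
X,Y,Z=R[:,2],None,-R[:,1]; Y=np.cross(Z,X)
for nm,q in dict(end=(0,0,0),tubetop=(0,0,.081),knobtop=(.07,0,.133),knobbot=(.07,0,.093),armc1=(.081,.011,.089),armc2=(.081,-.011,.089),armL=(.081,.011,.081),armR=(.081,-.011,.081)).items():
    w=O+X*q[0]+Y*q[1]+Z*q[2]; print(nm,w.round(3),'scene',S(proj('scene',w)),'top',T(proj('top',w)))
E
```

```text
end [ 0.462 -0.419  0.108] scene [186. 265.] top [302. 455.]
tubetop [ 0.462 -0.419  0.189] scene [138. 195.] top [384. 449.]
knobtop [ 0.488 -0.354  0.241] scene [231. 138.] top [265. 370.]
knobbot [ 0.488 -0.354  0.201] scene [254. 177.] top [226. 376.]
armc1 [ 0.482 -0.34   0.197] scene [278. 164.] top [185. 392.]
armc2 [ 0.502 -0.348  0.197] scene [273. 196.] top [205. 339.]
armL [ 0.482 -0.34   0.189] scene [282. 171.] top [178. 393.]
armR [ 0.502 -0.348  0.189] scene [277. 203.] top [198. 341.]
```

```bash
python3 - <<'E'
import cv2
im=cv2.imread('pics/s_p1.png'); cv2.imwrite('pics/z3.png',cv2.resize(im[100:220,110:300],None,fx=4,fy=4,interpolation=2))
im=cv2.imread('pics/t_p1.png'); cv2.imwrite('pics/z4.png',cv2.resize(im[320:500,170:410],None,fx=3,fy=3,interpolation=2))
E
```

```text
(no output)
```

View pics/z3.png

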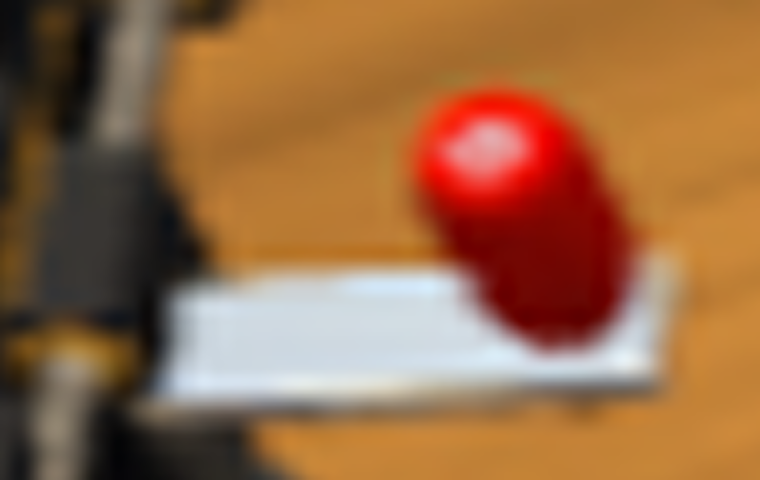

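View pics/z4.png

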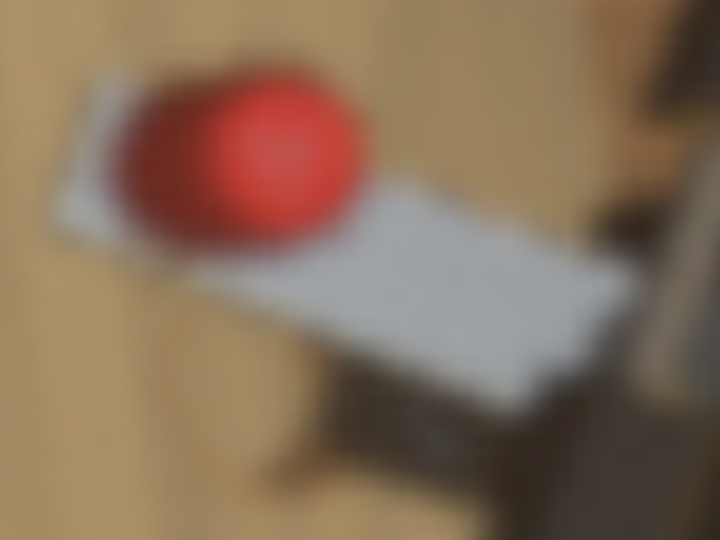

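>>> step_arm --deltas '[[[3,8,-1,0.03,-0.012,-0.007],[2.5,10,-1,0,0,0],[0,10,0,0,0,0],[0,6,0,0,0,0],[0,0,0,0,0,0],[0,0,0,0,0,0]]]'

```text
clock: 24.95
position: [0.4716, -0.4127, 0.1662]
tool_rot: [-1.522, 0.273, -0.282]
wrist_force: [0.2, 0.6, -1.4]
width: 0.0239
```

```bash
python3 - <<'E'
from h import *
im=crop("scene",90,180,150,240,10,"s_p2")
a=crop("top",390,190,460,250,9,"t_p2")
goal(.4674,-.4218,.165,-21)
S=lambda q:((q+.5-np.array([90,180]))*10).round(0)
s=sensors.observe(); p=s['position'];R=Ro.from_rotvec(s['tool_rot']).as_matrix()
print('end if rigid upright',S(proj('scene',p+R[:,1]*.0945)),'hole',S(proj('scene',(.4669,-.4232,.055))))
E
```

```text
t 25.05 pos [ 0.4717 -0.413   0.1667] F [ 0.1 -0.3 -2.8] T [-0.05 -0.03  0.04] w 0.0239
[[ 0.938  0.011  0.348]
 [-0.348  0.029  0.937]
 [ 0.001 -1.     0.031]]
q [ 0.79  0.35 -0.15  1.61  0.02  1.19  0.28] yaw -20.4 tool mm [-0.9  1.4 -9.8] rot [-0.031  0.011  0.   ]
end if rigid upright [313. 360.] hole [288. 385.]
```

View pics/s_p2.png

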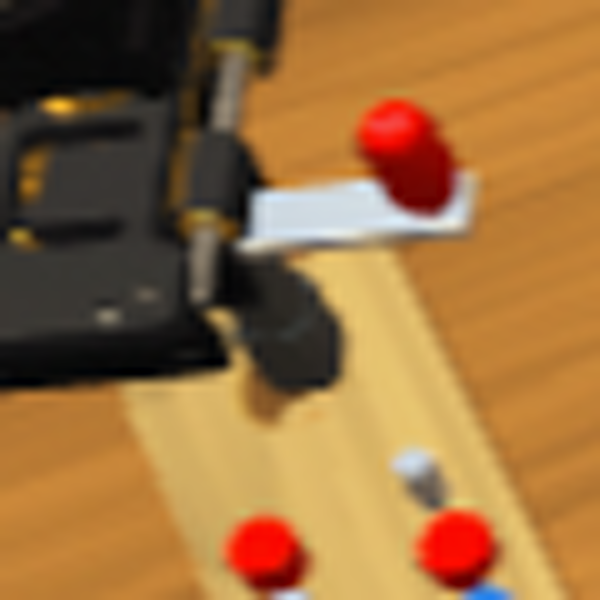

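View pics/t_p2.png

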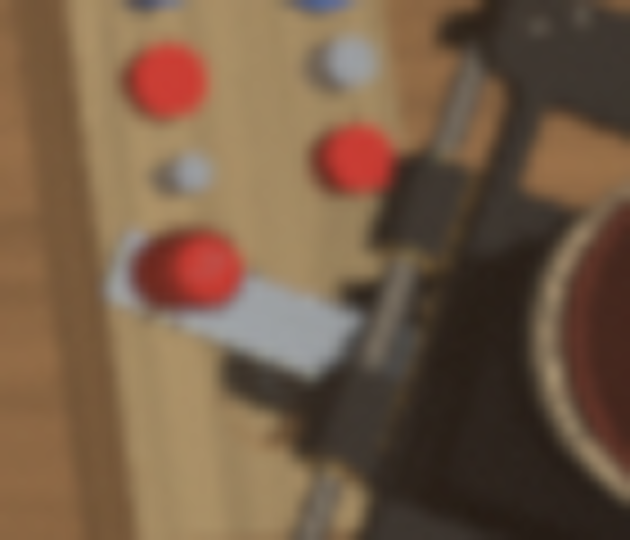

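>>> step_arm --deltas '[[[-0.5,0,-6,0,0,0],[-0.4,0,-4.5,0,0,0],[0,0,0,0,0,0],[0,0,0,0,0,0]]]'

```text
clock: 25.38
position: [0.467, -0.4243, 0.1679]
tool_rot: [-1.524, 0.272, -0.284]
wrist_force: [-0.1, 0.3, -2.8]
width: 0.0239
```

```bash
cat > pk.py <<'E'
from h import *
import sys
s=sensors.observe(); p=s['position'];R=Ro.from_rotvec(s['tool_rot']).as_matrix()
im=crop("scene",90,180,150,240,10,sys.argv[1])
S=lambda q:((q+.5-np.array([90,180]))*10).round(0)
goal(*p,-21)
e=p+R[:,1]*.0945; e2=e-.0036*R[:,2]
print('axis end',e.round(4),'crank end',e2.round(4),'need tool mm',(R.T@(np.array([.4669,-.4232,e2[2]])-e2)*1e3).round(1))
print(S(proj('scene',e)),S(proj('scene',e2)),'hole',S(proj('scene',(.4669,-.4232,.055))))
E
python3 pk.py s_p3
```

```text
t 25.43 pos [ 0.4669 -0.4244  0.168 ] F [-0.2 -0.2 -2.1] T [-0.13 -0.   -0.02] w 0.0241
[[ 0.937  0.013  0.348]
 [-0.348  0.027  0.937]
 [ 0.003 -1.     0.029]]
q [ 0.8   0.36 -0.15  1.6   0.02  1.19  0.3 ] yaw -20.4 tool mm [0.1 0.  0.2] rot [-0.029  0.011  0.002]
axis end [ 0.4683 -0.4218  0.0735] crank end [ 0.467  -0.4251  0.0734] need tool mm [-0.8  0.1  1.8]
[275. 360.] [264. 361.] hole [288. 385.]
```

View pics/s_p3.png

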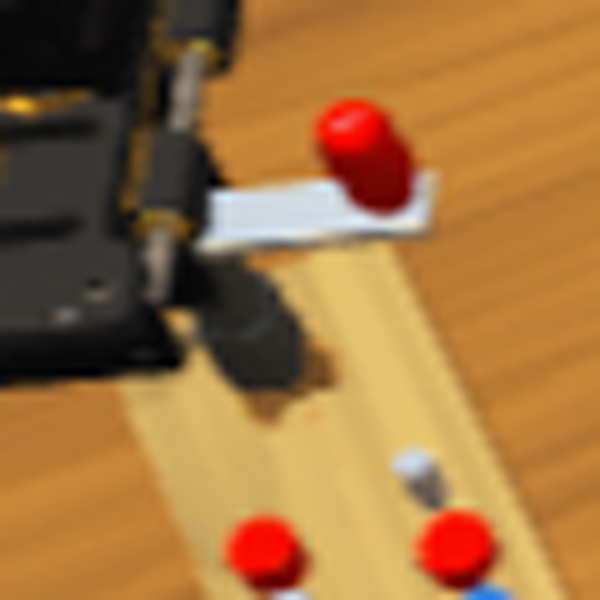

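>>> step_arm --deltas '[[[-0.8,3,1.8,0,0,0],[0,5,0,0,0,0],[0,4,0,0,0,0],[0,0,0,0,0,0],[0,0,0,0,0,0]]]'

```text
clock: 25.85
position: [0.4669, -0.4217, 0.1547]
tool_rot: [-1.524, 0.272, -0.284]
wrist_force: [0.9, 0.3, -1.7]
width: 0.0239
```

```bash
python3 pk.py s_p4
```

```text
t 25.9 pos [ 0.4669 -0.4216  0.1546] F [-0.2  0.2 -2.7] T [-0.05 -0.02 -0.01] w 0.0235
[[ 0.937  0.013  0.348]
 [-0.348  0.027  0.937]
 [ 0.003 -1.     0.03 ]]
q [ 0.8   0.37 -0.15  1.62  0.03  1.17  0.29] yaw -20.4 tool mm [ 0.1 -0.1 -0.1] rot [-0.03   0.011  0.002]
axis end [ 0.4682 -0.4192  0.0603] crank end [ 0.4669 -0.4226  0.0602] need tool mm [ 0.2 -0.  -0.6]
[295. 376.] [284. 377.] hole [288. 385.]
```

View pics/s_p4.png

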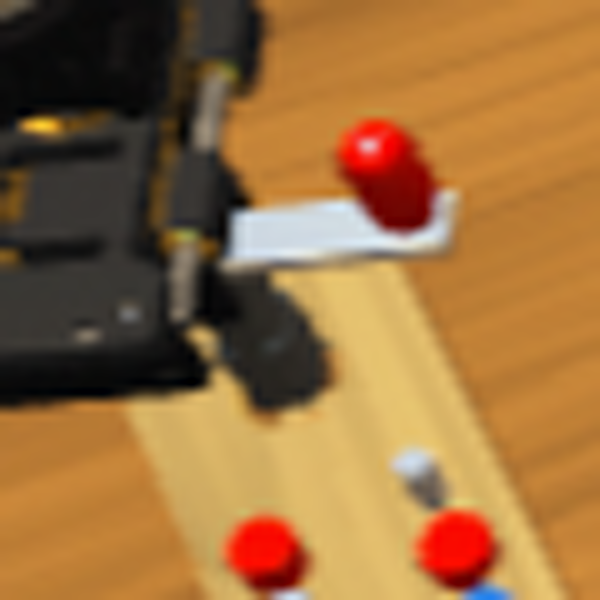

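>>> step_arm --deltas '[[[0.2,2,-0.6,0,0,0],[0,2,0,0,0,0],[0,2,0,0,0,0],[0,2,0,0,0,0]]]'

```text
clock: 26.23
position: [0.4674, -0.4223, 0.1465]
tool_rot: [-1.524, 0.271, -0.285]
wrist_force: [0.1, 0.8, -2.5]
width: 0.024
```

>>> step_arm --deltas '[[[0,2,0,0,0,0],[0,2,0,0,0,0],[0,2,0,0,0,0],[0,2,0,0,0,0]]]'

```text
clock: 26.57
position: [0.4674, -0.4222, 0.1376]
tool_rot: [-1.525, 0.272, -0.285]
wrist_force: [0.3, 0.0, -1.4]
width: 0.0237
```

>>> step_arm --deltas '[[[0,3,0,0,0,0],[0,3,0,0,0,0],[0,3,0,0,0,0],[0,3,0,0,0,0]]]'

```text
clock: 26.9
position: [0.4675, -0.422, 0.1245]
tool_rot: [-1.525, 0.272, -0.285]
wrist_force: [-0.5, 0.2, -1.5]
width: 0.024
```

>>> step_arm --deltas '[[[0,3,0,0,0,0],[0,2,0,0,0,0],[0,2,0,0,0,0],[0,1,0,0,0,0]]]'

```text
clock: 27.23
position: [0.4673, -0.4217, 0.1149]
tool_rot: [-1.524, 0.272, -0.284]
wrist_force: [-0.1, -1.1, -1.8]
width: 0.0242
```

>>> step_arm --deltas '[[[0,1,0,0,0,0],[0,1,0,0,0,0],[0,1,0,0,0,0]]]'

```text
clock: 27.48
position: [0.4679, -0.4218, 0.1132]
tool_rot: [-1.525, 0.271, -0.285]
wrist_force: [-2.9, 2.5, 8.5]
width: 0.0239
```

Seated on the hole floor (z as at pick-up). Release and raise.

>>> step_arm --deltas '[[[0,0,0,0,0,0],[0,0,0,0,0,0],[0,0,0,0,0,0],[0,0,0,0,0,0],[0,0,0,0,0,0]]]' --gripper 0.55

```text
clock: 27.9
position: [0.4692, -0.4224, 0.1149]
tool_rot: [-1.526, 0.269, -0.288]
wrist_force: [-0.4, -0.4, 0.5]
width: 0.045
```

```bash
python3 pk.py s_p5
```

```text
t 27.95 pos [ 0.4692 -0.4224  0.1149] F [-0.2 -0.8 -0.2] T [-0.01 -0.02 -0.03] w 0.0465
[[ 0.937  0.017  0.348]
 [-0.348  0.024  0.937]
 [ 0.007 -1.     0.028]]
q [ 0.79  0.4  -0.15  1.65  0.03  1.09  0.29] yaw -20.4 tool mm [ 0. -0. -0.] rot [-0.028  0.011  0.007]
axis end [ 0.4708 -0.4201  0.0205] crank end [ 0.4695 -0.4235  0.0204] need tool mm [-2.6 -0.  -0.6]
[331. 438.] [321. 439.] hole [288. 385.]
```

View pics/s_p5.png

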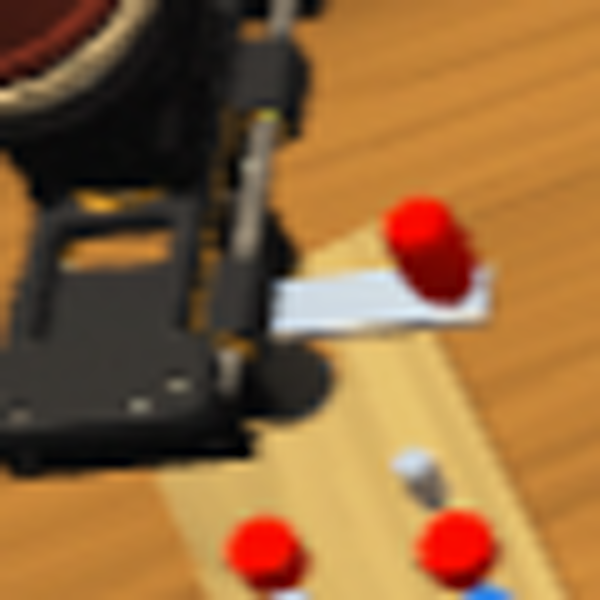

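Raise straight (world z), then clear.

>>> step_arm --deltas '[[[0,-6,0,-0.015,0,0],[0,-12,0,-0.013,0,0],[0,-20,0,0,0,0],[0,-25,0,0,0,0],[0,-25,0,0,0,0],[0,-25,0,0,0,0],[0,-25,0,0,0,0],[0,0,0,0,0,0],[0,0,0,0,0,0]]]'

```text
clock: 28.7
position: [0.4686, -0.42, 0.2664]
tool_rot: [-1.563, 0.273, -0.284]
wrist_force: [-0.0, 0.2, -0.3]
width: 0.0481
```

>>> step_arm --deltas '[[[0,0,30,0,0,0],[0,0,36,0,0,0],[0,0,36,0,0,0],[0,0,0,0,0,0],[0,0,0,0,0,0],[0,0,0,0,0,0]]]'

```text
clock: 29.2
position: [0.5046, -0.3206, 0.2666]
tool_rot: [-1.568, 0.273, -0.287]
wrist_force: [-0.5, -0.8, -0.1]
width: 0.048
```

```bash
python3 - <<'E'
from h import *
from tip3 import cent
from tip2 import fit2
im=crop("scene",70,130,350,280,2.8,"s_f"); cent(im); fit2(im,8); crop("scene",90,195,160,270,7,"s_f2",im)
a=crop("top",180,120,460,260,2.8,"t_f"); crop("top",380,165,460,255,6.5,"t_f2",a); st()
b0=cv2.imread('pics/raw_scene.png')[:,:,::-1]; d=np.abs(im.astype(int)-b0).sum(2)>60
ys,xs=np.where(d[140:270,165:340]); print('diff px in table area',len(xs), list(zip(xs+165,ys+140))[:40])
E
```

```text
ctr [0.597  0.0519] ringr 25.54 p0 [259.17 197.86] tip 259.21 196.64 area 17.9 h 8.13
x,y [-0.01  0.73] h 6.57 [24.41 26.6  20.57  0.37] cost 66534
t 29.3 pos [ 0.5039 -0.3222  0.2665] F [ 0.7 -0.1 -0.5] T [-0.03 -0.02  0.03] w 0.0479
[[ 0.936  0.005  0.351]
 [-0.351 -0.017  0.936]
 [ 0.011 -1.    -0.014]]
diff px in table area 27 [(np.int64(230), np.int64(190)), (np.int64(230), np.int64(192)), (np.int64(230), np.int64(193)), (np.int64(232), np.int64(193)), (np.int64(257), np.int64(195)), (np.int64(258), np.int64(195)), (np.int64(259), np.int64(195)), (np.int64(260), np.int64(195)), (np.int64(261), np.int64(195)), (np.int64(257), np.int64(196)), (np.int64(258), np.int64(196)), (np.int64(260), np.int64(196)), (np.int64(261), np.int64(196)), (np.int64(262), np.int64(196)), (np.int64(260), np.int64(198)), (np.int64(261), np.int64(198)), (np.int64(262), np.int64(198)), (np.int64(258), np.int64(199)), (np.int64(259), np.int64(199)), (np.int64(260), np.int64(199)), (np.int64(261), np.int64(199)), (np.int64(256), np.int64(201)), (np.int64(257), np.int64(201)), (np.int64(262), np.int64(201)), (np.int64(258), np.int64(203)), (np.int64(259), np.int64(203)), (np.int64(260), np.int64(203))]
```

View pics/s_f.png

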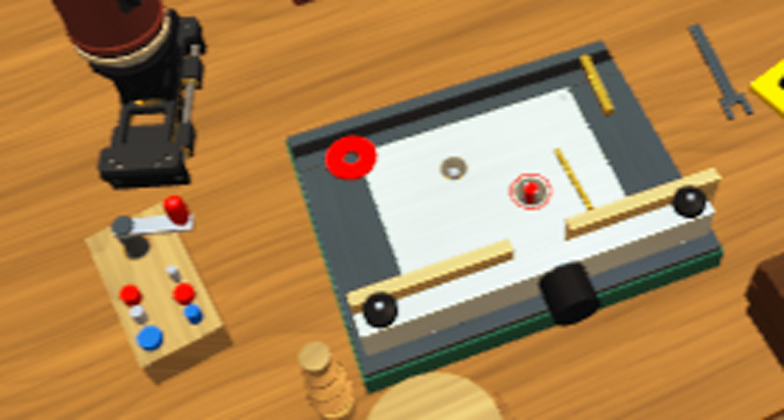

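View pics/s_f2.png

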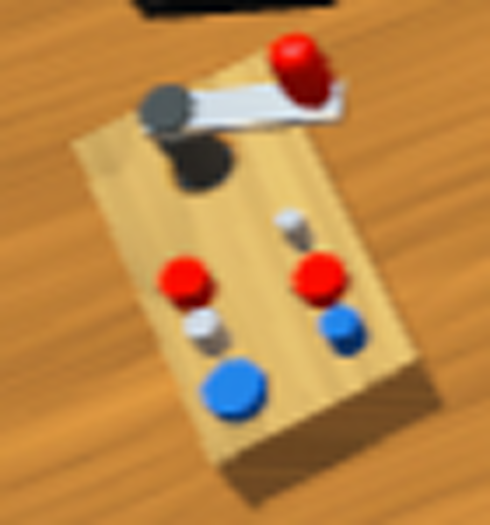

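View pics/t_f2.png

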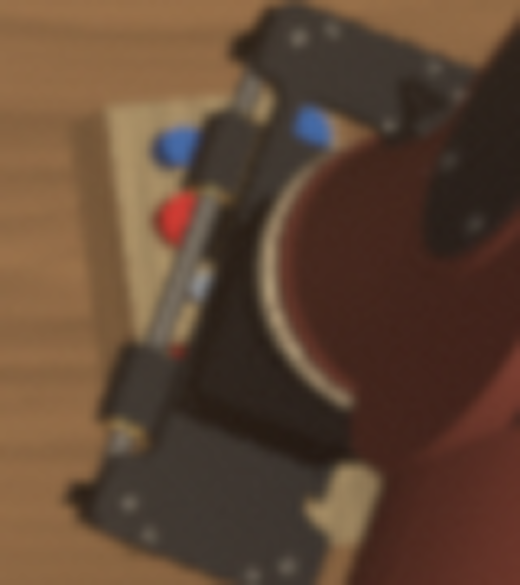

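```bash
cat > scan.py <<'E'
from tip2 import *
ims={k:cv2.imread(f'pics/{k}.png')[:,:,::-1] for k in('raw_scene','sc_seat0','sc_w1','sc_w2')}
im=read_camera('scene'); cv2.imwrite('pics/sc_end.png',im[:,:,::-1]); ims['end']=im
tot=0
for k,f in ims.items():
    ref=f[r0:r1,c0:c1].astype(float)[3:,3:] if 0 else f[r0:r1,c0:c1].astype(float)
    out=[]
    for h in np.arange(0,11,.5):
        b=1e18
        for dx in (-.3,0,.3):
          for dy in(.4,.7,1.0):
            e=img([.597+dx*1e-3,.051+dy*1e-3,h*1e-3+1e-5,.02435,.0266,.0206],.38,ref)
            b=min(b,float((2*15**2*(np.sqrt(1+(e/15)**2)-1)).sum()/2))
        out.append(b)
    o=np.array(out); i=o.argmin(); hh=np.arange(0,11,.5); m=slice(max(0,i-4),i+5); q=np.polyfit(hh[m],o[m],2)
    print(k,'argmin',hh[i],'parab',round(-q[1]/2/q[0],2), (o[max(0,i-4):i+5]/1e3).round(1))
E
python3 scan.py
```

```text
raw_scene argmin 2.0 parab 2.0 [68.8 68.  67.5 67.1 66.8 66.8 67.2 67.8 69.2]
sc_seat0 argmin 2.0 parab 1.9 [104.6 103.9 103.3 103.  102.8 102.9 103.3 104.  105.3]
sc_w1 argmin 4.5 parab 4.77 [64.5 63.8 62.7 62.4 62.1 62.1 62.2 62.9 63.6]
sc_w2 argmin 6.0 parab 6.33 [65.7 64.5 63.8 63.1 62.8 62.8 63.  63.5 64.3]
end argmin 7.0 parab 7.02 [69.  68.1 67.6 67.2 66.9 67.2 67.4 68.2 68.9]
```

```bash
python3 - <<'E'
from tip2 import *
im=cv2.imread('pics/sc_end.png')[:,:,::-1].astype(int)
print(im[192:204,253:266,0]);print(im[192:204,253:266,1])
for h in(7.,8.):
    lab=render([.597,.0518,h*1e-3,.02435,.0266,.0206],.3); sg=.3
    B=[gaussian_filter((lab==k).astype(float),sg*K).reshape(r1-r0,K,c1-c0,K).mean((1,3)) for k in range(5)]
    C=np.array([[236,245,245],[250,40,40],[135,122,105],[114,6,6],[250,6,6]]); f=np.stack(B,-1)@C
    print(h);print(f[192-r0:204-r0,253-c0:266-c0,0].astype(int))
E
```

```text
[[236 236 234 245 250 248 246 246 248 246 240 237 236]
 [237 246 247 241 232 214 202 216 233 236 243 243 237]
 [248 242 211 175 145 142 143 146 149 181 228 242 241]
 [239 214 171 135 177 227 236 226 177 140 162 222 249]
 [240 189 145 131 220 248 250 249 237 176 138 178 217]
 [216 165 141 129 231 250 250 250 239 180 136 140 211]
 [210 160 140 129 184 242 250 248 226 157 136 136 208]
 [229 173 139 128 125 137 165 157 131 131 136 152 195]
 [246 198 138 129 120 115 118 114 116 129 136 171 217]
 [242 227 149  91 103 115 115 113 102  97 141 192 241]
 [240 243 228 164 114 112 115 114  99 135 201 245 246]
 [235 236 244 242 202 189 192 180 206 233 245 240 234]]
[[245 245 218 155 134 122 123 121 122 149 228 245 245]
 [245 215 123 201 229 202 185 202 231 225 165 184 237]
 [197 117 168 163 136 132 131 135 141 166 223 191 142]
 [164 191 163 123 181 153  55  69 106 126 149 213 171]
 [187 187 131 118 102  62  13  16  58 104 124 162 159]
 [164 157 127 105  59  14   9   8  51 103 122 127 211]
 [158 151 126 103  54   6   8  48 134 146 123 123 213]
 [182 168 125 103  55   7   7  36  92 119 123 139 180]
[... 851 characters left out ...]
7 208 194 202 220 236 242 239 236]]
8.0
[[236 236 236 239 242 242 241 242 242 240 237 236 236]
 [236 239 242 237 218 199 186 196 214 233 242 240 236]
 [239 241 220 172 143 138 141 139 141 163 211 240 241]
 [243 219 154 135 145 196 222 210 160 135 146 205 241]
 [236 173 135 136 194 248 249 249 224 143 135 155 227]
 [224 147 135 136 203 249 249 249 232 146 135 138 206]
 [216 141 135 134 151 221 242 234 174 135 134 136 200]
 [227 150 135 134 121 127 142 134 118 132 135 138 206]
 [238 182 136 133 118 114 114 114 116 132 135 158 229]
 [243 228 169 136 118 114 114 114 116 133 151 212 242]
 [238 242 229 186 138 120 116 118 130 171 218 241 241]
 [236 238 242 240 227 208 194 202 220 236 242 239 236]]
```

```bash
python3 - <<'E'
from plant import hand_in
print(hand_in())
E
```

```text
the job is handed in; nothing more can be done
None
```

I wound the cutter up to about 8 mm and put the crank back in the bit block. The job is handed in, and no verdict was reported. The clock read about 29 s of the 72 s allowed.

**What I did**
- I gripped the crank by its neck and lowered it onto the shaft. I turned it with a light push until the square slipped in, then took it down to the collar. The highest wrist force in any reading was about 13 N.
- I wound it about one turn clockwise in two grips, because the last joint runs out of range. Then I pulled it off and stood it in the parking hole, where it touched the floor at the same height as at pick-up.

**Last checks**
- **Target height:** the bar beside the cutter is the narrower one in the pictures (about 2.5 px against 4.5 px for the spare), so I took it as the 8 mm bar.
- **Tip height:** the estimates do not fully agree. The centroid method gives 8.1 mm, or about 7.9 mm with its bias removed. The picture-model scan gives 7.0 mm. Adding up the turns from the starting height gives about 7.5 to 8 mm. One free fit of the last picture gave 6.6 mm, but it had given 7.9 mm with the cutter at the same height, so I set little store by it. All of them lie within 6.5 to 9.5 mm, though the lowest only just.
- **Crank:** in the scene picture its hub is at the same pixel as at the start, upright in its hole, with the gripper open and well clear.
- **Everything else:** on and around the router table, the scene picture differs from the start picture only at the cutter and the lift hole. The bars and ring have not moved. The wrench, push block and turned leg I did not measure, but the arm never went near them.

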